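# Set the strip-thicknessing jig to its gauge

### The job

Lay the orange-handled setting gauge on the bed of the green thicknessing jig and slide its blade gently and straight under the steel shoe, so that the tip shows past the shoe's far edge; then turn the red screw knob clockwise until the blade just drags: a level push on the handle's low heel (or a pull), without bearing down or tipping it, should need about 7 N to slide it (6 to 8 is good). Never ram the shoe or screw it down hard on the blade, and leave the gauge nipped in place, let go, with the other things on the bench left alone.

Things in the scene. Friction and masses are not known exactly. Their poses are not given: they have to be found in the camera images.
- jig: Aluminium bed of the jig, fixed to the bench. Origin: on the screw's axis at table height; z up, y along the bed. The bed runs from y = -220 to +60 mm and x = -70 to +50 mm, its flat top at z = 20 mm. The long end (-y) is the side the gauge comes in from.
- head: Green C-shaped head fixed on the bed, same origin and axes. Column: x -70 to -40, y -30 to 30 mm, up to z = 90. Overhanging arm: x -70 to 25, y -22 to 22, z 66 to 90 mm. The +x side of the gap is open. It carries screw and shoe.
- gap (a point): Point on the bed's top straight under the shoe's middle. The steel shoe (26 mm in x, 24 in y) hangs over it; at the start the gap is 7 to 12 mm. It sinks 2 mm per rad of knob. Its packing differs each time, unmeasured: it meets the 4 mm blade at a knob angle between 2.0 and 4.1 rad. From there, sprung, it presses about 5 N more per mm, 10 N per rad. Wanted: about 5 N (18 N spoils the blade).
- screw (a joint): Angle of the red knob (rad): 0 fully open, growing clockwise seen from above (which lowers the shoe), up to 6.0. It stays where it is left (friction about 0.08 N m). It begins between 0 and 0.5.
- screw_grip (a point): Centre of the knob's red grip bar, on the screw's axis, 120 mm above the table. The bar is 44 mm long, 14 mm wide and 30 mm high (z = 102 to 132 mm), over a black disc of 34 mm diameter (z = 94 to 102 mm). The point's x axis runs along the bar; at angle 0 that is the x axis of the head.
- gauge_grip (a point): Centre of the gauge's upright orange handle block: 40 mm long (x), 16 mm wide (y), 34 mm high; this point is 17 mm above the gauge's flat underside. x points along the blade towards its tip. A low heel (16 wide, 10 high) sticks out 20 mm behind the block, its end 40 mm behind this point: a level push there with shut fingers slides the gauge without tipping it.
- gauge_tip (a point): Tip of the gauge's steel blade, 150 mm ahead of the handle's centre and 2 mm above the underside. The blade is 14 mm wide and 4 mm thick, 130 mm long, its underside flush with the handle's. Gauge: 0.2 kg, mostly handle. Nipped, it rubs on shoe and bed: a level push to slide it is about 0.6 x (2 x shoe force + 2 N), give or take a tenth; each newton of bearing down on it adds 0.6 N, and tipping it (a push high on the block) adds too.
- tape_yellow: Bystander, leave alone: yellow masking tape roll, 96 across, 24 high (mm), origin at its underside's centre.
- tape_small: Bystander, leave alone: small yellow tape roll, 72 across, 18 high (mm), origin at its underside's centre.
- tape_blue: Bystander, leave alone: blue tape roll, 90 across, 22 high (mm), origin at its underside's centre.
- sanding_block: Bystander, leave alone: dark sanding block, 70 x 45 x 35 (mm), origin at its underside's centre.
- driver_grip (a point): Bystander, leave alone: screwdriver lying flat, 200 long (mm), point at its handle.
- tub: Bystander, leave alone: open grey tub, 90 across, 70 high (mm), origin at its underside's centre.
Mind the look-alikes: they are no part of the job. Several things look just like the part that bears gauge_grip: the one meant starts farthest to the robot's right.

How it is judged:
By the outcome, as a careful person would: the job done as asked, in the order asked, and still so for the second after the job is handed in, with the robot touching nothing.
It also fails if it takes over 72 s, if anything falls off the work surface, if the arm or the gripper's body presses on something with over 40 N, if the wrist force passes 120 N, or if a joint passes its speed limit or range.

### The arm

A 6-joint arm with a two-finger parallel gripper is mounted at the origin on the work surface. World frame = base frame: x ahead of the robot, y to its left, z up, the work surface at z = 0. Lengths are in m, angles in rad, forces in N, time in s.
With the tool pointing down it reaches from about 0.4 to 0.925 m from the base axis. Payload 3.4 kg.
Tool frame: the origin (TCP) lies midway between the tips of the shut fingers; the grasp point (between the pads) lies 19 mm behind it (robot.hold_point_z is the distance from the TCP to the grasp point, in m); x points along the fingers, z is the direction in which the jaws open and shut, and the axes are right-handed (so a half turn about x gives the same grasp; the last joint's range is limited). The gripper opens to 85 mm and grips with 20 to 120 N. Pads are 22 mm wide; open, the fingers measure 114 mm over their backs; the gripper's body (76 mm by 85 mm) begins 54 mm behind the grasp point. The pads swing forward as they close: fully open they stand 13 mm farther back than shut.
Start: joints at [1.071, 0.307, 1.506, -0, 1.328, -0.073], TCP at [0.238, 0.524, 0.231] pointing down, gripper open.
Joint ranges: [-3.12, 3.12], [-1.05, 2.28], [0.14, 2.33], [-1.42, 4.57], [0.1, 2.73], [-2.68, 2.68]. Speed limits (rad/s): [2.57, 2.57, 3.14, 3.14, 3.14, 3.14].

### API

Orientations are given as a unit quaternion [w, x, y, z].
In Python, from plant import telemetry, optics, robot gives the robot as it stands.
- The arm moves only by the shell command python3 -m handwheel 'ROWS'. ROWS is JSON, a list that holds one entry, the list of rows, each a list of 7 numbers: the finger opening in m, from 0 to 0.0854, then the shift along the tool's x, y, z in m, then the turn, a rotation vector about the tool's x, y, z in degrees. In form: [[[claw, dx, dy, dz, wx, wy, wz], ...]]. A call has 1 to 20 rows; each row shifts and turns the commanded pose from where the row before left it, along the tool's axes as they then stand; what a row does not reach is not made up. A row lasts 1/8 s, in which the tool goes at most 62.5 mm and 10.7 degrees, less where a joint would pass 70% of its speed; a pose out of reach is approached as far as the arm can. A call is refused whole if a number of a shift passes 0.0625 or a number of a turn 10.7, either way. A call with a gripper value outside its range is refused whole. The fingers move at their own pace and stop on an object; the grip force is fixed at half the most. Time passes only in rows, so rows that do not move let the fingers close. It gives the time, the measured TCP pose, the force and the opening at its end, in the units of the state.
- telemetry.observe(): the state, without advancing time (a new reading comes with each control period).
- optics.get_image(name): name is "scene" or "top" or "wrist"; returns a dict with "frame" (384x512x3 uint8, red, green, blue), "fx", "fy", "cx", "cy" (pixels), "R" (3x3) and "t" (3): a world point X has camera coordinates R X + t. Camera axes: x right, y down, z forward; pixel columns grow to the right and rows downward; lengths in m; the calibration is good to about 2 mm. A picture is of the moment at which its call begins. There is no depth.
- robot.close_job(): hands the job in, once; it reports no verdict.
Trained networks look in a picture, given as the dict that the camera call returned (one of the last four; its "shot" number tells which), for a name from the list of things; names that differ only in an ending like _2 or _b are one class to them, and where a whole thing is asked for, a point or a joint stands for the part that bears it (a point fixed in the world has none). Each returns a list of dicts, best first, with "p" (0 to 1); they miss things now and then, are a little off and sometimes report something else, mostly with a low value. They report only what shows in the picture. A call takes as long as a camera call. They do not tell look-alikes from the thing itself.
- optics.silhouettes(picture, query): "region" (384x512 bool, what is visible of it) and "extent" ([left, top, right, bottom] in pixels, round what is visible of it).
The state is a dict: "time_s": time; "qpos": joint angles; "qd": joint speeds; "tau": joint torques, N m; "tool_pos": TCP position; "tcp_rot": TCP orientation; "force": force on the tool from outside, world axes, zero at the start; "wrist_torque": the same for the moment, N m; "width": finger opening in m.
Only numpy, scipy, OpenCV 4.12 (cv2) and the standard library are available. Lean on these libraries where they do the work, as an engineer would, in place of code of your own. Each camera call takes 0.05 s, during which the arm holds its last target.

## Working session

There is one attempt and no reset: what is moved stays moved. The work goes in short steps, Python scripts to look and compute and a shell command to move; the robot and the scene stay as the last step left them, time stands still between calls to the robot, and variables do not carry over. Pictures are saved under pics/ and viewed, and the job is handed in when it is done.

```bash
ls; mkdir -p pics; python3 - <<'E'
from plant import telemetry, optics, robot
import cv2
s=telemetry.observe(); print(s)
for n in ["scene","top","wrist"]:
    p=optics.get_image(n); cv2.imwrite(f"pics/{n}0.png",p["frame"][:,:,::-1]); print(n,p["fx"],p["fy"],p["cx"],p["cy"],p["R"],p["t"])
E
```

```text
pics
{'time_s': 0.0, 'qpos': array([ 1.07152097e+00,  3.07581903e-01,  1.50768348e+00, -2.72220059e-05,
        1.32837199e+00, -7.35168615e-02]), 'qd': array([-5.49470520e-04,  5.70509400e-04, -1.46128479e-05, -6.63173025e-04,
       -2.39825672e-03, -5.92014340e-05]), 'tau': array([-1.06507883e-03, -4.57544875e+01, -2.51920170e+01, -5.45876492e-05,
        1.35146768e-02,  2.84159648e-05]), 'tool_pos': array([0.23718855, 0.52303795, 0.23037212]), 'tcp_rot': array([ 0.59371898, -0.38343172,  0.59497957,  0.38272341]), 'force': array([-0.37872755,  0.15106026, -0.03183754]), 'wrist_torque': array([ 0.01074834, -0.04217935, -0.00640523]), 'width': 0.08560454525339084}
scene 368.03301557288756 368.03301557288756 254.16029502613756 190.75907585884798 [[ 2.65480099e-01  9.64116096e-01 -6.86548014e-04]
 [ 6.48687607e-01 -1.79150072e-01 -7.39668602e-01]
 [-7.13249399e-01  1.95921938e-01 -6.72970942e-01]] [-0.16234049 -0.28071196  1.61338727]
top 473.55620871656515 473.55620871656515 255.34765675929805 191.59148837517242 [[ 0.01479203 -0.99986284 -0.00744972]
 [-0.99134464 -0.01369318 -0.13056915]
 [ 0.13044923  0.00931662 -0.99141122]] [0.03008992 0.54844632 1.40391861]
wrist 346.0174844535634 346.0174844535634 256.87707368910395 195.49553233093312 [[ 0.41227988  0.91105526 -0.001901  ]
 [ 0.86335477 -0.39002594  0.32015356]
 [ 0.29093614 -0.13363411 -0.94736376]] [-0.57472296 -0.04203268  0.38245963]
```

View pics/scene0.png

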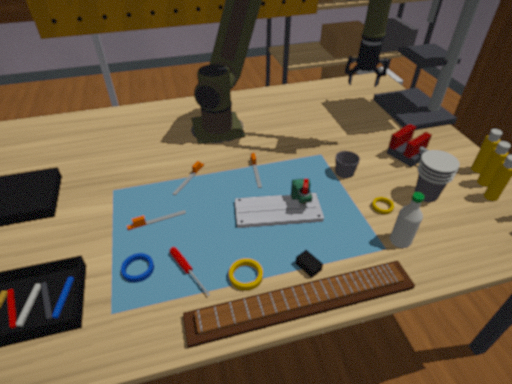

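View pics/top0.png

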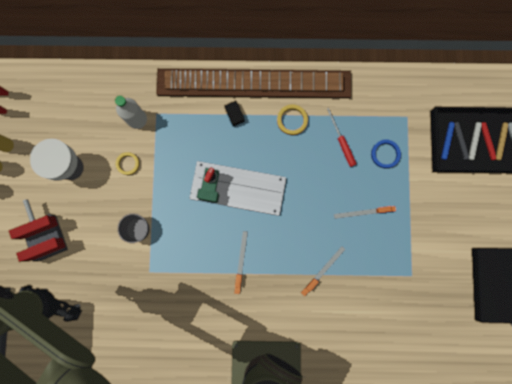

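View pics/wrist0.png

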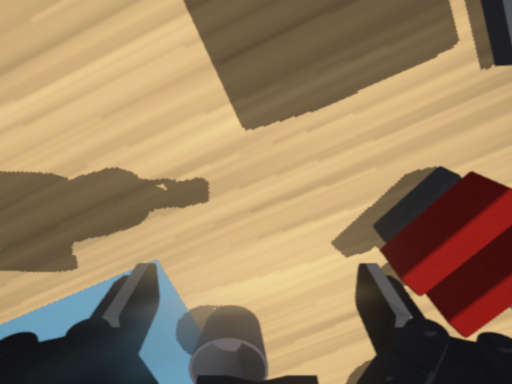

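The top view shows three orange-handled gauges, with handles at A (384,210), B (311,288) and C (239,283). Image right is world -y, the robot's right, so A is the one meant. I'll confirm with a crop.

```bash
cat > h.py <<'E'
import numpy as np, cv2
from plant import telemetry, optics, robot
from scipy.spatial.transform import Rotation as Ro
def w(p,u,v,z):
    R=np.array(p["R"]);t=np.array(p["t"])
    d=R.T@np.array([(u-p["cx"])/p["fx"],(v-p["cy"])/p["fy"],1.]); o=-R.T@t
    return o+d*(z-o[2])/d[2]
def pr(p,X):
    c=np.array(p["R"])@np.array(X)+np.array(p["t"]); return np.array([p["fx"]*c[0]/c[2]+p["cx"],p["fy"]*c[1]/c[2]+p["cy"]])
def tool():
    s=telemetry.observe(); q=s["tcp_rot"]; return s,Ro.from_quat([q[1],q[2],q[3],q[0]])
E
python3 - <<'E'
from h import *
p=optics.get_image("top")
im=p["frame"][:,:,::-1]
cv2.imwrite("pics/crop1.png",cv2.resize(im[90:310,180:420],None,fx=3.3,fy=2.7*1.0 if 0 else 2.7,interpolation=cv2.INTER_CUBIC))
for q in ["gauge_grip","gauge_tip","screw_grip","head","jig","tape_yellow","tape_blue","sanding_block","driver_grip","tub","tape_small"]:
    for d in optics.silhouettes(p,q)[:4]:
        m=d["region"]; ys,xs=np.nonzero(m)
        r=cv2.minAreaRect(np.c_[xs,ys].astype(np.float32))
        print(q,round(d["p"],2),d["extent"],len(xs),np.round(r[0],1),np.round(r[1],1),round(r[2],1), w(p,xs.mean(),ys.mean(),0.01).round(3))
E
```

```text
gauge_grip 0.87 [238.3, 231.0, 247.5, 294.4] 292 [240.7 261.9] [ 5.5 62.6] 8.1 [0.334 0.08  0.01 ]
gauge_grip 0.67 [334.9, 208.6, 394.5, 220.4] 312 [364.9 211.4] [ 5.9 62.5] 83.0 [ 0.494 -0.304  0.01 ]
gauge_grip 0.64 [299.8, 245.5, 342.5, 294.5] 286 [323.2 270.7] [ 5.8 60.4] 41.5 [ 0.312 -0.168  0.01 ]
gauge_tip 0.81 [304.5, 248.7, 342.6, 292.7] 279 [323.4 270.9] [ 6.4 60.3] 41.6 [ 0.309 -0.167  0.01 ]
gauge_tip 0.8 [334.7, 207.8, 399.5, 217.6] 307 [364.5 211.4] [ 5.7 61.9] 82.9 [ 0.494 -0.303  0.01 ]
gauge_tip 0.6 [233.4, 228.5, 247.6, 292.5] 338 [240.2 262. ] [ 6.6 62.8] 8.1 [0.329 0.081 0.01 ]
gauge_tip 0.34 [328.7, 112.3, 358.0, 165.4] 339 [339.5 137.5] [63.1  9.4] 63.4 [ 0.7   -0.238  0.01 ]
screw_grip 0.67 [201.7, 168.5, 212.2, 183.4] 140 [209.5 174.5] [15. 11.] 90.0 [0.601 0.18  0.01 ]
head 0.91 [199.0, 169.9, 222.4, 201.6] 627 [208.6 184.8] [23.1 34.7] 6.3 [0.566 0.182 0.01 ]
head 0.49 [223.8, 100.6, 245.4, 127.8] 353 [234.7 112.9] [23.7 15.7] 63.4 [0.801 0.107 0.01 ]
jig 0.97 [191.0, 160.5, 284.8, 213.0] 3574 [237.4 187.8] [91.2 39.7] 10.6 [0.562 0.094 0.01 ]
tape_yellow 0.94 [277.8, 104.3, 306.4, 132.0] 398 [292.1 119.3] [29.1 30.9] 26.6 [ 0.783 -0.076  0.01 ]
tape_blue 0.77 [367.6, 140.5, 399.9, 169.1] 281 [385.8 153.8] [26.2 28.3] 45.0 [ 0.674 -0.37   0.01 ]
sanding_block 0.79 [223.7, 100.9, 245.0, 127.4] 345 [234.3 113.1] [23.7 14.8] 63.4 [0.801 0.109 0.01 ]
driver_grip 0.73 [327.9, 111.9, 357.7, 164.7] 327 [340.5 137. ] [61.3  9.1] 66.0 [ 0.701 -0.238  0.01 ]
tub 0.73 [115.3, 209.5, 151.5, 240.7] 781 [132.8 228.3] [31.1 30.4] 45.0 [0.433 0.412 0.01 ]
tape_small 0.52 [118.1, 153.6, 138.6, 171.9] 200 [127.2 163.1] [22.8 20.6] 26.6 [0.638 0.441 0.01 ]
```

View pics/crop1.png

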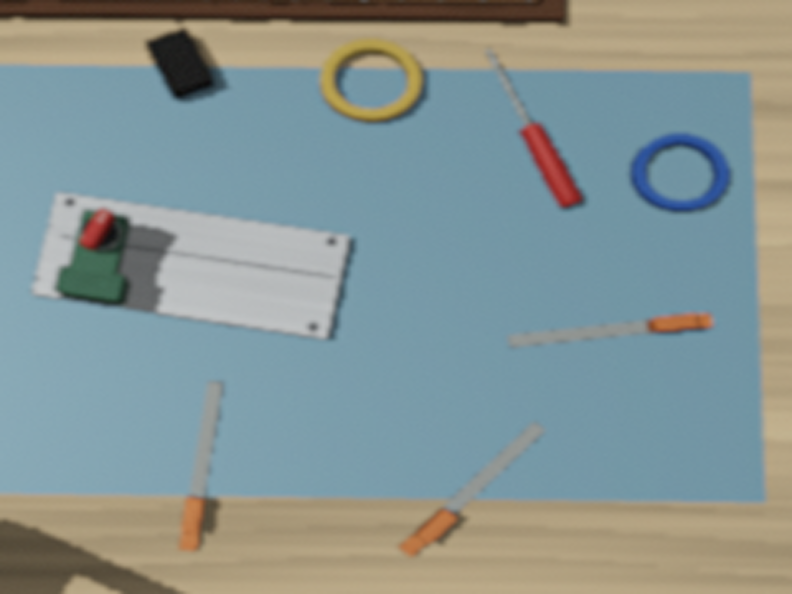

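Gauge A (384,210) is the rightmost, with its blade pointing left in the image (+y). The jig's long end also lies to the right, and the scribe line marks x=0. Next I'll fit poses to the masks in both fixed cameras.

```bash
cat >> h.py <<'E'
from scipy.optimize import minimize
def box(x0,x1,y0,y1,z0,z1): return np.array([[x,y,z] for x in(x0,x1) for y in(y0,y1) for z in(z0,z1)])/1000
GAUGE=[box(-20,20,-8,8,0,34),box(-40,-20,-8,8,0,10),box(20,150,-7,7,0,4)]
JIG=[box(-70,50,-220,60,0,20),box(-70,-40,-30,30,20,90),box(-70,25,-22,22,66,90)]
def render(p,boxes,pose,z0=0,S=4):
    x,y,a=pose; c,s=np.cos(a),np.sin(a)
    m=np.zeros((384*S,512*S),np.uint8)
    for b in boxes:
        P=b@np.array([[c,s,0],[-s,c,0],[0,0,1]])+[x,y,z0]
        uv=np.array([pr(p,q) for q in P])
        h=cv2.convexHull(((uv+.5)*S).astype(np.float32)).astype(np.int32)
        cv2.fillConvexPoly(m,h,1)
    return cv2.resize(m.astype(np.float32),(512,384),interpolation=cv2.INTER_AREA)
def fit(views,boxes,pose,z0=0,sh=(0.01,0.01,0.1)):
    def cost(q):
        c=0
        for p,m in views:
            r=render(p,boxes,q,z0); c+=np.abs(r-m).sum()/m.sum()
        return c
    p0=np.array(pose,float)
    for k in (1,.3):
        sx=np.vstack([p0]+[p0+np.eye(3)[i]*sh[i]*k for i in range(3)])
        r=minimize(cost,p0,method="Nelder-Mead",options=dict(initial_simplex=sx,maxiter=150,xatol=1e-4,fatol=1e-4)); p0=r.x
    return r.x,r.fun
E
python3 - <<'E'
from h import *
t=optics.get_image("top"); s=optics.get_image("scene")
def near(p,q,X):
    u=pr(p,X); L=optics.silhouettes(p,q)
    L=[d for d in L]; 
    def dist(d):
        ys,xs=np.nonzero(d["region"]); return np.hypot(xs.mean()-u[0],ys.mean()-u[1])
    d=min(L,key=dist); print(q,d["p"],dist(d)); return d["region"].astype(np.float32)
jt,js=near(t,"jig",[.562,.094,.01]),near(s,"jig",[.562,.094,.01])
gt,gs=near(t,"gauge_grip",[.494,-.304,.01]),near(s,"gauge_grip",[.494,-.304,.01])
for v in ([(t,jt)],[(s,js)],[(t,jt),(s,js)]): print("jig",*fit(v,JIG,[.59,.18,-.18]))
for v in ([(t,gt)],[(s,gs)],[(t,gt),(s,gs)]): print("g",*fit(v,GAUGE,[.5,-.38,1.65]))
E
```

```text
jig 0.71 0.1376877484242692
jig 0.96 3.3335300542501796
gauge_grip 0.57 0.44682139286173345
gauge_grip 0.51 54.71297134112142
jig [ 0.58607949  0.17078128 -0.17356567] 0.02618243172764778
jig [ 0.58832991  0.17176921 -0.17191544] 0.04456501826643944
jig [ 0.58614664  0.17131927 -0.16769229] 0.08343502134084702
g [ 0.50190616 -0.35496922  1.71517741] 0.1743772178888321
g [ 0.24275533 -0.29275463  3.20660056] 1.5911931991577148
g [ 0.501645   -0.3559945   1.70935929] 2.803605318069458
```

```bash
cat >> h.py <<'E'
def plan(target,yaw,n,claw,start=None,show=True):
    """yaw: world angle (deg) of tool +y axis, tool x down. prints n rows"""
    s,R=tool(); p=np.array(s["tool_pos"])
    if start is not None: p,R=start
    yv=np.array([np.cos(np.radians(yaw)),np.sin(np.radians(yaw)),0]); xv=np.array([0,0,-1.]); zv=np.cross(xv,yv)
    T=Ro.from_matrix(np.c_[xv,yv,zv]); target=np.array(target,float)
    rows=[]
    for k in range(n):
        m=n-k
        d=R.inv().apply((target-p)/m); r=np.degrees((R.inv()*T).as_rotvec()/m)
        d=d.round(4); r=r.round(1)
        rows.append([claw]+[float(v) for v in d]+[float(v) for v in r])
        p=p+R.apply(d); R=R*Ro.from_rotvec(np.radians(r))
    if show: print(str([[ [float('%.4g'%v) for v in q] for q in rows]]).replace(' ',''))
    return p,R
def st():
    s,R=tool(); y=R.apply([0,1,0]); x=R.apply([1,0,0])
    print("t",round(s["time_s"],2),"pos",s["tool_pos"].round(4),"yawy",np.degrees(np.arctan2(y[1],y[0])).round(2),"x",x.round(3),"q",s["qpos"].round(2),"F",s["force"].round(2),"M",s["wrist_torque"].round(3),"w",round(s["width"],4))
E
python3 -c "
from h import *
st()
a=plan([.50,.2,.25],98,8,.06)
plan([.502,-.355,.20],98,11,.06,start=a)
plan([.502,-.355,.20],-82,11,.06,start=a)
"
```

```text
t 1.05 pos [0.2375 0.5237 0.2313] yawy 155.6 x [ 0.  0. -1.] q [ 1.07  0.31  1.51 -0.    1.33 -0.07] F [0.51 0.94 0.17] M [-0.007 -0.008 -0.02 ] w 0.0855
[[[0.06,-0.0023,-0.0466,-0.0233,7.2,0.0,0.0],[0.06,-0.0023,-0.0491,-0.0173,7.2,0.0,0.0],[0.06,-0.0023,-0.0509,-0.011,7.2,0.0,0.0],[0.06,-0.0024,-0.0519,-0.0045,7.2,0.0,0.0],[0.06,-0.0023,-0.0521,0.002,7.2,0.0,0.0],[0.06,-0.0024,-0.0514,0.0086,7.2,0.0,0.0],[0.06,-0.0023,-0.0499,0.0149,7.2,0.0,-0.0],[0.06,-0.0024,-0.0476,0.0211,7.2,0.0,-0.0]]]
[[[0.06,0.0045,-0.05,-0.0068,0.0,0.0,-0.0],[0.06,0.0046,-0.05,-0.0069,0.0,0.0,-0.0],[0.06,0.0045,-0.05,-0.0068,0.0,0.0,-0.0],[0.06,0.0046,-0.05,-0.0069,0.0,0.0,-0.0],[0.06,0.0045,-0.05,-0.0068,0.0,0.0,-0.0],[0.06,0.0046,-0.05,-0.0069,0.0,0.0,-0.0],[0.06,0.0045,-0.05,-0.0068,0.0,0.0,-0.0],[0.06,0.0046,-0.05,-0.0069,0.0,0.0,-0.0],[0.06,0.0045,-0.05,-0.0068,0.0,0.0,-0.0],[0.06,0.0046,-0.0499,-0.0069,0.0,0.0,-0.0],[0.06,0.0045,-0.05,-0.0068,0.0,0.0,-0.0]]]
[[[0.06,0.0045,-0.05,-0.0068,-16.4,0.0,0.0],[0.06,0.0046,-0.046,-0.0207,-16.4,0.0,0.0],[0.06,0.0045,-0.0383,-0.0328,-16.4,-0.0,0.0],[0.06,0.0046,-0.0275,-0.0423,-16.3,-0.0,0.0],[0.06,0.0045,-0.0145,-0.0483,-16.4,-0.0,0.0],[0.06,0.0046,-0.0002,-0.0505,-16.3,-0.0,0.0],[0.06,0.0045,0.0139,-0.0485,-16.4,-0.0,0.0],[0.06,0.0046,0.027,-0.0426,-16.3,-0.0,0.0],[0.06,0.0045,0.0379,-0.0333,-16.4,-0.0,0.0],[0.06,0.0046,0.0458,-0.0212,-16.3,-0.0,0.0],[0.06,0.0045,0.0499,-0.0075,-16.4,-0.0,0.0]]]
```

```bash
python3 -m handwheel '[[[0.06,-0.002,-0.047,-0.023,7.2,0,0],[0.06,-0.002,-0.049,-0.017,7.2,0,0],[0.06,-0.002,-0.051,-0.011,7.2,0,0],[0.06,-0.002,-0.052,-0.004,7.2,0,0],[0.06,-0.002,-0.052,0.002,7.2,0,0],[0.06,-0.002,-0.051,0.009,7.2,0,0],[0.06,-0.002,-0.05,0.015,7.2,0,0],[0.06,-0.002,-0.048,0.021,7.2,0,0],[0.06,0.003,-0.05,-0.007,0,0,0],[0.06,0.003,-0.05,-0.007,0,0,0],[0.06,0.003,-0.05,-0.007,0,0,0],[0.06,0.003,-0.05,-0.007,0,0,0],[0.06,0.003,-0.05,-0.007,0,0,0],[0.06,0.003,-0.05,-0.007,0,0,0],[0.06,0.003,-0.05,-0.007,0,0,0],[0.06,0.003,-0.05,-0.007,0,0,0],[0.06,0.003,-0.04,-0.006,0,0,0],[0.06,0.003,-0.03,-0.004,0,0,0]]]'
python3 -c "
from h import *
st(); p=optics.get_image('wrist'); cv2.imwrite('pics/w1.png',p['frame'][:,:,::-1]); st()"
```

```text
time_s: 3.3
tool_pos: [0.5012, -0.2759, 0.2172]
tcp_rot: [0.705, -0.049, 0.705, 0.049]
force: [-0.7, 0.3, -0.1]
width: 0.0603
t 3.3 pos [ 0.5012 -0.2759  0.2172] yawy 97.92 x [ 0. -0. -1.] q [-0.58  0.31  1.53 -0.    1.29 -0.72] F [-0.68  0.34 -0.06] M [ 0.012 -0.009  0.03 ] w 0.0603
t 3.35 pos [ 0.5015 -0.2795  0.2168] yawy 97.86 x [ 0.    -0.004 -1.   ] q [-0.58  0.32  1.53 -0.    1.29 -0.72] F [ 0.94 -2.86  0.02] M [-0.06  -0.021 -0.025] w 0.0599
```

View pics/w1.png

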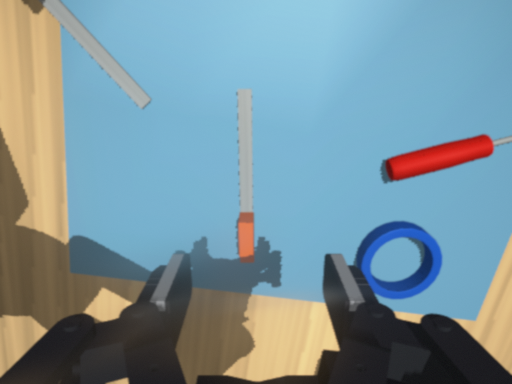

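The wrist view shows the gauge nearly upright: tip at (244,90), handle centre about (246,237), close to the tool's axis. I'll refine its pose here.

```bash
python3 - <<'E'
from h import *
p=optics.get_image("wrist"); st()
L=optics.silhouettes(p,"gauge_grip")
for d in L[:4]: print(d["p"],d["extent"])
L=[d for d in L if 200<d["extent"][0]<260]
m=L[0]["region"].astype(np.float32)
f,c=fit([(p,m)],GAUGE,[.502,-.355,1.715]); print(f,np.degrees(f[2]),c)
hz=24; a=f
plan([f[0],f[1],.12],np.degrees(f[2]),4,.05)
E
```

```text
t 3.4 pos [ 0.5015 -0.2772  0.2169] yawy 97.82 x [ 0.    -0.001 -1.   ] q [-0.58  0.31  1.53 -0.    1.29 -0.71] F [-0.38  0.16  0.25] M [ 0.018 -0.003  0.04 ] w 0.0595
0.71 [236.7, 84.7, 254.2, 258.0]
0.62 [48.4, 0.2, 152.8, 101.9]
[ 0.49955003 -0.35275345  1.71321273] 98.15985896377506 0.05207042396068573
[[[0.05,0.0242,-0.0192,-0.0031,-0.1,-0.0,-0.0],[0.05,0.0242,-0.0191,-0.0031,-0.1,-0.0,-0.0],[0.05,0.0242,-0.0192,-0.0031,-0.1,-0.0,-0.0],[0.05,0.0243,-0.0191,-0.0031,-0.0,-0.0,-0.0]]]
```

```bash
python3 -m handwheel '[[[0.05,0.024,-0.019,-0.003,0,0,0],[0.05,0.024,-0.019,-0.003,0,0,0],[0.05,0.024,-0.019,-0.003,0,0,0],[0.05,0.024,-0.0195,-0.0035,0,0,0],[0.05,0.04,0,0,0,0,0],[0.05,0.04,0,0,0,0,0],[0.05,0.022,0,0,0,0,0],[0.05,0.012,0,0,0,0,0],[0.05,0,0,0,0,0,0]]]'
python3 -c "
from h import *
st(); p=optics.get_image('wrist'); cv2.imwrite('pics/w2.png',p['frame'][:,:,::-1]); st()"
```

```text
time_s: 4.58
tool_pos: [0.4996, -0.3504, 0.007]
tcp_rot: [0.705, -0.049, 0.706, 0.05]
force: [0.2, -0.5, 0.3]
width: 0.05
t 4.58 pos [ 0.4996 -0.3504  0.007 ] yawy 98.05 x [-0.001  0.001 -1.   ] q [-0.68  0.59  1.68  0.    0.88 -0.82] F [ 0.15 -0.55  0.32] M [ 0.021 -0.01   0.006] w 0.05
t 4.62 pos [ 0.5002 -0.351   0.0078] yawy 98.04 x [ 0. -0. -1.] q [-0.68  0.59  1.68  0.    0.88 -0.82] F [-0.84  0.59  0.7 ] M [ 0.016  0.032 -0.038] w 0.0502
```

View pics/w2.png

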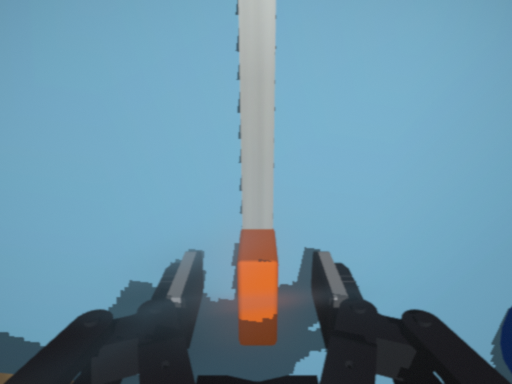

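The handle sits between the pads at (258,290). I'll close and lift.

```bash
python3 -m handwheel '[[[0,0,0,0,0,0,0],[0,0,0,0,0,0,0],[0,0,0,0,0,0,0],[0,0,0,0,0,0,0],[0,0,0,0,0,0,0],[0,-0.02,0,0,0,0,0],[0,-0.03,0,0,0,0,0],[0,-0.03,0,0,0,0,0],[0,0,0,0,0,0,0]]]'
python3 - <<'E'
from h import *
st(); p=optics.get_image('wrist'); cv2.imwrite('pics/w3.png',p['frame'][:,:,::-1])
# jig pose
j=np.array([.587,.171,0]); a=-.172
ey=np.array([-np.sin(a),np.cos(a),0]); 
for yy in(-185,-122):
    print(yy,j+ey*yy/1000)
t=j+ey*-.185; t[2]=.09
plan(t,90+np.degrees(a),9,0)
E
```

```text
time_s: 5.75
tool_pos: [0.5011, -0.3526, 0.0895]
tcp_rot: [0.707, -0.051, 0.704, 0.048]
force: [0.1, 0.4, -2.5]
width: 0.0149
t 5.75 pos [ 0.5011 -0.3526  0.0895] yawy 98.0 x [ 0.004 -0.003 -1.   ] q [-0.68  0.49  1.61  0.    1.04 -0.82] F [ 0.09  0.38 -2.51] M [-0.004 -0.065 -0.007] w 0.0149
-185 [ 0.55533666 -0.01127022  0.        ]
-122 [0.56611931 0.05080018 0.        ]
[[[0.0,-0.0003,0.0366,0.0113,2.0,0.0,0.0],[0.0,-0.0003,0.037,0.0101,2.0,0.0,0.0],[0.0,-0.0003,0.0373,0.0088,2.0,0.0,0.0],[0.0,-0.0003,0.0376,0.0075,2.0,0.0,0.0],[0.0,-0.0002,0.0378,0.0061,2.0,0.0,0.0],[0.0,-0.0003,0.038,0.0048,2.0,0.0,0.0],[0.0,-0.0002,0.0382,0.0035,2.0,0.0,0.0],[0.0,-0.0003,0.0382,0.0022,1.9,0.0,0.0],[0.0,-0.0002,0.0383,0.0008,2.0,0.1,0.1]]]
```

View pics/w3.png

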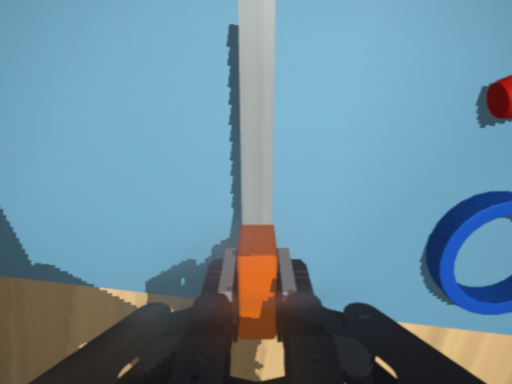

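```bash
python3 -m handwheel '[[[0,0,0.037,0.011,2,0,0],[0,0,0.037,0.010,2,0,0],[0,0,0.037,0.009,2,0,0],[0,0,0.037,0.0075,2,0,0],[0,0,0.037,0.006,2,0,0],[0,0,0.038,0.005,2,0,0],[0,0,0.038,0.0035,2,0,0],[0,0,0.038,0.002,2,0,0],[0,0,0.038,0.001,2,0,0],[0,0,0,0,0,0,0]]]'
python3 - <<'E'
from h import *
st(); p=optics.get_image('wrist'); cv2.imwrite('pics/w4.png',p['frame'][:,:,::-1])
j=np.array([.587,.171,0]); a=-.172
u=np.array([-np.sin(a),np.cos(a),0]); q=np.array([np.cos(a),np.sin(a),0])
L=optics.silhouettes(p,"jig"); print([ (d["p"],d["extent"]) for d in L])
im=p["frame"][:,:,::-1].copy()
for x,y in ((0,-220),(0,-60),(50,-220),(-70,-220),(50,60),(-70,60)):
    P=j+q*x/1000+u*y/1000+[0,0,.02]; print(x,y,pr(p,P).round(1))
    c=tuple(int(v) for v in pr(p,P)); cv2.circle(im,c,4,(0,0,255),1)
cv2.imwrite('pics/w4b.png',im)
E
```

```text
time_s: 7.05
tool_pos: [0.5536, -0.0104, 0.0855]
tcp_rot: [0.703, 0.061, 0.706, -0.06]
force: [-0.2, -0.2, -1.9]
width: 0.0151
t 7.05 pos [ 0.5536 -0.0104  0.0855] yawy 80.19 x [-0.003  0.001 -1.   ] q [-0.1   0.43  1.74  0.    0.98  0.08] F [-0.19 -0.17 -1.87] M [-0.027  0.074 -0.016] w 0.0151
[(0.79, [123.7, 0.8, 348.1, 262.6])]
0 -220 [260.3 262. ]
0 -60 [261.8  -2.4]
50 -220 [333.4 262.2]
-70 -220 [158.2 261.6]
50 60 [ 381.4 -322.2]
-70 60 [  99.  -321.4]
```

View pics/w4b.png

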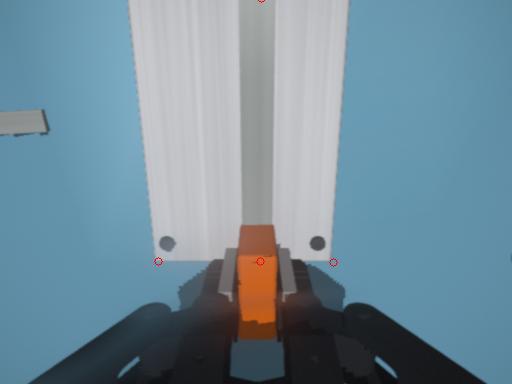

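The bed corners lie about 4 px left of the prediction (2-3 mm), but the yaw agrees. The blade lies on the x≈0 line to within about 1 mm. I'll lower it now, with force checks.

```bash
python3 -m handwheel '[[[0,0.02,0,0,0,0,0],[0,0.02,0,0,0,0,0],[0,0.012,0,0,0,0,0],[0,0,0,0,0,0,0]]]'
python3 -c "
from h import *
st()"
python3 -m handwheel '[[[0,0.002,0,0,0,0,0],[0,0.001,0,0,0,0,0],[0,0,0,0,0,0,0]]]'
python3 -m handwheel '[[[0,0.001,0,0,0,0,0],[0,0,0,0,0,0,0]]]'
```

```text
time_s: 7.65
tool_pos: [0.5536, -0.0137, 0.0341]
tcp_rot: [0.703, 0.062, 0.705, -0.062]
force: [0.3, -0.1, -2.3]
width: 0.0151
t 7.65 pos [ 0.5536 -0.0137  0.0341] yawy 79.95 x [-0.003  0.    -1.   ] q [-0.1   0.5   1.78 -0.    0.86  0.07] F [ 0.29 -0.14 -2.26] M [ 0.     0.042 -0.007] w 0.0151
time_s: 8.02
tool_pos: [0.5551, -0.013, 0.0328]
tcp_rot: [0.705, 0.062, 0.704, -0.062]
force: [0.3, -0.7, -2.5]
width: 0.0148
time_s: 8.28
tool_pos: [0.5548, -0.0129, 0.0314]
tcp_rot: [0.704, 0.062, 0.704, -0.062]
force: [1.2, 0.4, -1.0]
width: 0.0147
```

```bash
python3 -m handwheel '[[[0,0.001,0,0,0,0,0],[0,0,0,0,0,0,0]]]'
python3 -m handwheel '[[[0,0.001,0,0,0,0,0],[0,0,0,0,0,0,0]]]'
python3 -m handwheel '[[[0,0.001,0,0,0,0,0],[0,0,0,0,0,0,0]]]'
```

```text
time_s: 8.52
tool_pos: [0.5547, -0.013, 0.0302]
tcp_rot: [0.704, 0.062, 0.705, -0.062]
force: [-0.4, 0.9, -1.0]
width: 0.0148
time_s: 8.78
tool_pos: [0.5547, -0.013, 0.0292]
tcp_rot: [0.704, 0.062, 0.705, -0.062]
force: [-0.1, -0.9, -1.8]
width: 0.0147
time_s: 9.02
tool_pos: [0.5549, -0.013, 0.0286]
tcp_rot: [0.705, 0.062, 0.704, -0.062]
force: [-1.2, 0.0, 1.4]
width: 0.0152
```

```bash
python3 -m handwheel '[[[0,0,0.003,0,0,0,0],[0,0,0.005,0,0,0,0],[0,0,0.005,0,0,0,0],[0,0,0.005,0,0,0,0],[0,0,0.005,0,0,0,0],[0,0,0,0,0,0,0]]]'
python3 - <<'E'
from h import *
st(); p=optics.get_image('wrist'); cv2.imwrite('pics/w5.png',p['frame'][:,:,::-1])
E
```

```text
time_s: 9.78
tool_pos: [0.5593, 0.0104, 0.0286]
tcp_rot: [0.705, 0.062, 0.704, -0.061]
force: [-0.4, -1.7, 5.6]
width: 0.0149
t 9.78 pos [0.5593 0.0104 0.0286] yawy 80.02 x [ 0.001  0.    -1.   ] q [-0.06  0.51  1.78  0.    0.85  0.12] F [-0.39 -1.66  5.59] M [-0.386  0.082  0.035] w 0.0149
```

View pics/w5.png

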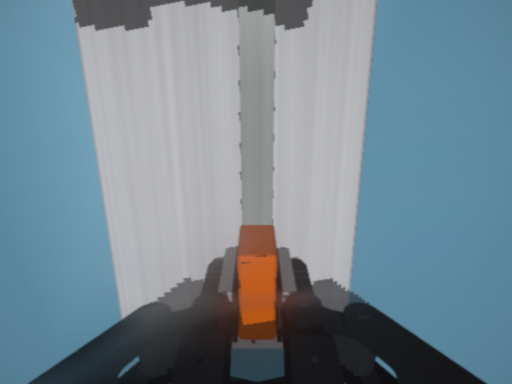

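```bash
python3 -m handwheel '[[[0,-0.0005,0.003,0,0,0,0],[0,0,0.004,0,0,0,0],[0,0,0.004,0,0,0,0],[0,0,0.004,0,0,0,0],[0,0,0,0,0,0,0]]]'
python3 -m handwheel '[[[0,0,0.005,0,0,0,0],[0,0,0.005,0,0,0,0],[0,0,0.005,0,0,0,0],[0,0,0.005,0,0,0,0],[0,0,0.002,0,0,0,0],[0,0,0,0,0,0,0]]]'
python3 - <<'E'
from h import *
st()
for n in("scene","top"):
    p=optics.get_image(n); im=p['frame'][:,:,::-1]
    c=im[170:240,220:340] if n=="scene" else im[150:225,180:300]
    cv2.imwrite(f'pics/{n}6.png',cv2.resize(c,None,fx=6,fy=6,interpolation=cv2.INTER_CUBIC))
E
```

```text
time_s: 10.45
tool_pos: [0.5613, 0.0253, 0.0287]
tcp_rot: [0.704, 0.062, 0.705, -0.061]
force: [0.2, 1.9, 0.9]
width: 0.0149
time_s: 11.2
tool_pos: [0.5652, 0.0466, 0.0287]
tcp_rot: [0.704, 0.062, 0.704, -0.061]
force: [-0.3, 0.5, -0.9]
width: 0.015
t 11.2 pos [0.5652 0.0466 0.0287] yawy 80.01 x [-0.  0. -1.] q [0.01 0.52 1.76 0.   0.86 0.18] F [-0.32  0.45 -0.9 ] M [-0.02  -0.002  0.094] w 0.015
```

View pics/scene6.png

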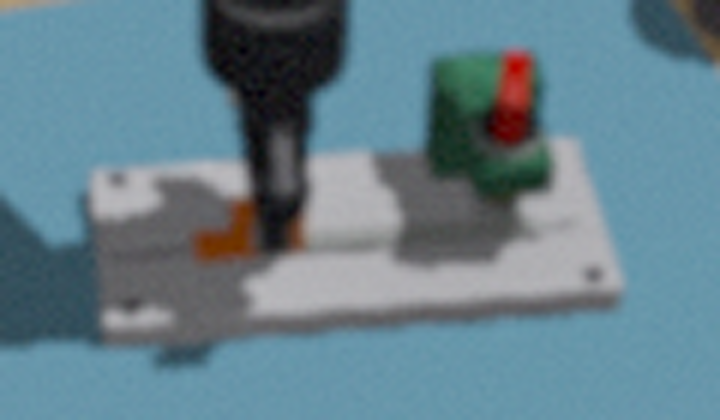

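View pics/top6.png

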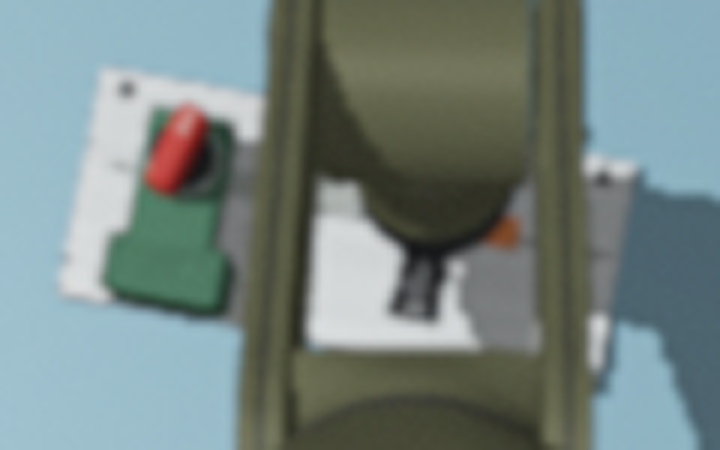

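The blade has gone under the shoe with no resistance. By dead reckoning the tip is about 10 mm past the far edge. I'll release, rise and look.

```bash
python3 -m handwheel '[[[0.04,0,0,0,0,0,0],[0.04,0,0,0,0,0,0],[0.04,0,0,0,0,0,0],[0.04,-0.03,0,0,0,0,0],[0.04,-0.05,0,0,0,0,0],[0.04,-0.06,0,0,0,0,0],[0.04,-0.05,0,0,0,0,0],[0.04,-0.02,0.0,0,0,0,0],[0.04,0,0,0,0,0,0]]]'
python3 - <<'E'
from h import *
st(); p=optics.get_image('wrist'); cv2.imwrite('pics/w7.png',p['frame'][:,:,::-1])
L=optics.silhouettes(p,"screw_grip"); print([ (d["p"],d["extent"]) for d in L])
L=optics.silhouettes(p,"gauge_grip"); print([ (d["p"],d["extent"]) for d in L])
E
```

```text
time_s: 12.42
tool_pos: [0.5664, 0.0461, 0.241]
tcp_rot: [0.706, 0.062, 0.703, -0.061]
force: [-0.1, -0.7, -0.0]
width: 0.0401
t 12.43 pos [0.5664 0.0461 0.241 ] yawy 80.0 x [ 0.005  0.    -1.   ] q [0.01 0.29 1.51 0.   1.34 0.18] F [-0.13 -0.66 -0.04] M [-0.032  0.021 -0.006] w 0.0401
[(0.78, [215.4, 0.0, 286.1, 43.1])]
[(0.72, [244.3, 50.9, 265.3, 198.0]), (0.61, [28.8, 307.8, 79.3, 348.6]), (0.6, [1.1, 150.9, 134.9, 176.7]), (0.45, [218.2, 0.0, 282.8, 41.0])]
```

View pics/w7.png

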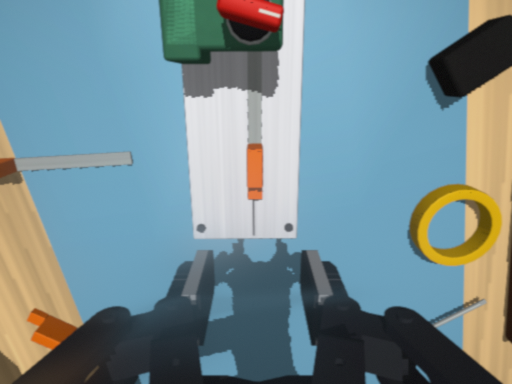

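The gauge lies straight on the scribe line (254,90-235). The knob bar is at (250,13), turned slightly clockwise. I'll move closer to measure the knob.

```bash
python3 -m handwheel '[[[0.04,0,0.03,0,0,0,0],[0.04,-0.01,0.03,0,0,0,0],[0.04,0,0,0,0,0,0]]]'
cat > knob.py <<'E'
from h import *
import sys
st(); p=optics.get_image('wrist'); st(); cv2.imwrite('pics/%s.png'%sys.argv[1],p['frame'][:,:,::-1])
BAR=[box(-22,22,-7,7,102,132)]
JB=[box(-70,50,-220,60,0,20)]
L=optics.silhouettes(p,"screw_grip"); print([ (d["p"],d["extent"]) for d in L])
if L:
    f,c=fit([(p,L[0]["region"].astype(np.float32))],BAR,[.586,.171,-.172-float(sys.argv[2])]); print("bar",f,"deg",np.degrees(f[2]),"theta",-.172-f[2],c)
L=optics.silhouettes(p,"gauge_grip"); L=[d for d in L if 200<(d["extent"][0]+d["extent"][2])/2<310 and d["extent"][3]>100]
for d in L[:1]:
    print(d["p"],d["extent"])
    a=np.radians(80); B=GAUGE[:2]
    m=d["region"].astype(np.float32); 
    # restrict to orange pixels: handle only
    im=p["frame"].astype(int); o=((im[...,0]-im[...,2])>60).astype(np.float32)*m
    f,c=fit([(p,o)],B,[.565,.046,a],z0=.02); 
    j=np.array([.586,.171]);u=np.array([.171,.985]);q=np.array([.985,-.171])
    print("gauge",f,np.degrees(f[2]),c,"jig xy",q@(f[:2]-j),u@(f[:2]-j))
E
python3 knob.py w8 0.2
```

```text
time_s: 12.95
tool_pos: [0.5755, 0.1068, 0.2473]
tcp_rot: [0.704, 0.061, 0.705, -0.061]
force: [0.5, -0.1, 1.1]
width: 0.0401
t 12.95 pos [0.5755 0.1068 0.2473] yawy 80.14 x [-0.002  0.    -1.   ] q [0.11 0.31 1.46 0.   1.37 0.28] F [ 0.47 -0.09  1.09] M [ 0.026 -0.008 -0.013] w 0.0401
t 13.0 pos [0.575  0.1056 0.2471] yawy 80.1 x [-0.003 -0.001 -1.   ] q [ 0.11  0.31  1.46 -0.    1.37  0.28] F [-0.82  0.05  0.18] M [0.016 0.029 0.005] w 0.0401
[(0.67, [225.3, 77.0, 283.7, 123.2])]
bar [ 0.58392511  0.1722669  -0.43082509] deg -24.68445954549629 theta 0.2588250931442532 0.3292977511882782
0.7 [250.7, 126.5, 266.1, 247.7]
gauge [0.56419523 0.04496918 1.40674765] 80.60070311136346 0.1348540186882019 jig xy 7.357079548256947e-05 -0.1278689739752028
```

View pics/w8.png

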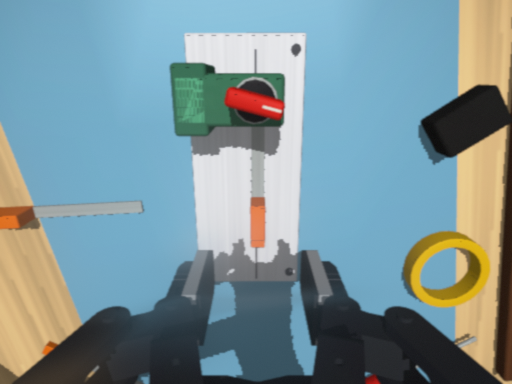

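```bash
cat > bar.py <<'E'
from h import *
import sys
p=optics.get_image('wrist'); im=p["frame"].astype(int)
r=((im[...,0]-np.maximum(im[...,1],im[...,2]))>50).astype(np.uint8)
X=pr(p,[.585,.172,.117]); Y,Xg=np.mgrid[:384,:512]; r[np.hypot(Xg-X[0],Y-X[1])>70]=0
# drop orange
r[(im[...,1]>75)&(im[...,1]-im[...,2]>25)]=0
n,l,s,c=cv2.connectedComponentsWithStats(r); k=1+s[1:,4].argmax(); m=(l==k).astype(np.float32); m=cv2.morphologyEx(m,cv2.MORPH_CLOSE,np.ones((5,5)))
print(m.sum(),s[k])
for g in (0.1,.4):
    f,c=fit([(p,m)],[box(-22,22,-7,7,102,132)],[.585,.172,-.172-float(sys.argv[1])-g]); print("bar",f,"deg",np.degrees(f[2]),"theta",-.172-f[2],c)
E
python3 bar.py 0
```

```text
1233.0 [ 225   84   60   33 1184]
bar [ 0.58432791  0.17218836 -0.42814026] deg -24.530629948721522 theta 0.2561402601935183 0.07010340690612793
bar [ 0.5842413   0.17224034 -0.43540123] deg -24.94665312805138 theta 0.2634012344374392 0.07020478695631027
```

```bash
python3 -c "
from h import *
a=plan([.5843,.1722,.19],155.4,8,.04)
plan([.5843,.1722,.106],155.4,4,.04,start=a)"
```

```text
[[[0.04,0.0072,0.0086,-0.0003,-9.4,-0.0,-0.0],[0.04,0.0072,0.0085,0.0011,-9.4,-0.0,-0.0],[0.04,0.0072,0.0082,0.0025,-9.4,-0.0,-0.0],[0.04,0.0072,0.0077,0.0038,-9.4,-0.0,-0.0],[0.04,0.0072,0.0069,0.005,-9.5,-0.0,-0.0],[0.04,0.0071,0.006,0.0061,-9.4,-0.0,-0.0],[0.04,0.0072,0.005,0.007,-9.5,-0.1,-0.0],[0.04,0.0071,0.0037,0.0077,-9.4,-0.0,-0.1]]]
[[[0.04,0.021,0.0,-0.0,-0.0,-0.0,0.0],[0.04,0.021,0.0,-0.0,-0.0,-0.0,0.0],[0.04,0.021,0.0,-0.0,-0.0,-0.0,0.0],[0.04,0.021,0.0001,-0.0,-0.0,-0.0,0.0]]]
```

```bash
python3 -m handwheel '[[[0.04,0.0072,0.0086,0,-9.4,0,0],[0.04,0.0072,0.0085,0.0011,-9.4,0,0],[0.04,0.0072,0.0082,0.0025,-9.4,0,0],[0.04,0.0072,0.0077,0.0038,-9.4,0,0],[0.04,0.0072,0.007,0.005,-9.5,0,0],[0.04,0.0072,0.006,0.006,-9.4,0,0],[0.04,0.0072,0.005,0.007,-9.5,0,0],[0.04,0.007,0.004,0.0077,-9.4,0,0],[0.04,0,0,0,0,0,0]]]'
python3 - <<'E'
from h import *
st(); p=optics.get_image('wrist'); cv2.imwrite('pics/w9.png',p['frame'][:,:,::-1])
plan([.5843,.1722,.106],155.4,4,.04)
E
```

```text
time_s: 14.28
tool_pos: [0.5845, 0.1725, 0.1903]
tcp_rot: [0.595, -0.381, 0.596, 0.382]
force: [-0.5, -0.2, 0.6]
width: 0.0404
t 14.28 pos [0.5845 0.1725 0.1903] yawy 155.28 x [-0.002 -0.001 -1.   ] q [ 0.22  0.39  1.49 -0.    1.27 -0.92] F [-0.45 -0.23  0.58] M [-0.099  0.049 -0.01 ] w 0.0404
[[[0.04,0.0212,0.0001,-0.0001,-0.0,-0.0,-0.0],[0.04,0.0212,0.0001,-0.0,-0.1,-0.0,-0.0],[0.04,0.0212,0.0,-0.0001,-0.0,-0.0,-0.0],[0.04,0.0212,0.0001,-0.0,-0.1,-0.1,-0.1]]]
```

View pics/w9.png

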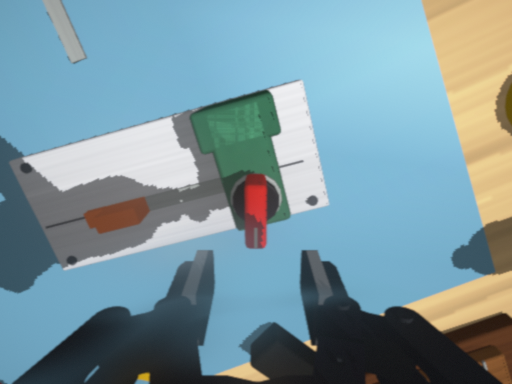

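The bar is upright in the wrist view at (256,212), centred between the fingers. Next I'll descend and grip it.

```bash
python3 -m handwheel '[[[0.04,0.022,0,0,0,0,0],[0.04,0.022,0,0,0,0,0],[0.04,0.022,0,0,0,0,0],[0.04,0.018,0,0,0,0,0],[0,0,0,0,0,0,0],[0,0,0,0,0,0,0],[0,0,0,0,0,0,0],[0,0,0,0,0,0,0]]]'
python3 -c "
from h import *
st(); p=optics.get_image('wrist'); cv2.imwrite('pics/w10.png',p['frame'][:,:,::-1])"
```

```text
time_s: 15.32
tool_pos: [0.5845, 0.1716, 0.1075]
tcp_rot: [0.594, -0.382, 0.596, 0.381]
force: [-2.7, -5.0, -3.7]
width: 0.013
t 15.32 pos [0.5845 0.1716 0.1075] yawy 155.36 x [-0.001 -0.002 -1.   ] q [ 0.22  0.47  1.59 -0.    1.09 -0.92] F [-2.74 -4.96 -3.73] M [-0.697  0.167 -0.06 ] w 0.013
```

View pics/w10.png

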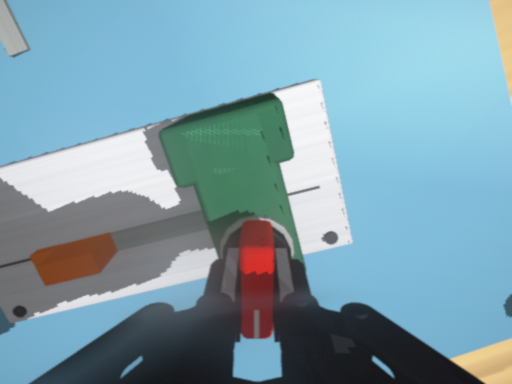

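Gripped at θ≈0.26 rad. I'll turn clockwise 128.4° to θ≈2.5, where the force can't exceed 5 N, and then do a push test.

```bash
python3 -m handwheel '[[[0,0,0,-0.0005,10.7,0,0],[0,0,0,0,10.7,0,0],[0,0,0,0,10.7,0,0],[0,0,0,0,10.7,0,0],[0,0,0,0,10.7,0,0],[0,0,0,0,10.7,0,0],[0,0,0,0,10.7,0,0],[0,0,0,0,10.7,0,0],[0,0,0,0,10.7,0,0],[0,0,0,0,10.7,0,0],[0,0,0,0,10.7,0,0],[0,0,0,0,10.7,0,0],[0,0,0,0,0,0,0]]]'
python3 -c "
from h import *
st();st()"
```

```text
time_s: 17.0
tool_pos: [0.5847, 0.1713, 0.1075]
tcp_rot: [0.603, 0.368, 0.603, -0.37]
force: [-0.6, -5.4, -3.3]
width: 0.0126
t 17.0 pos [0.5847 0.1713 0.1075] yawy 27.06 x [-0.001 -0.002 -1.   ] q [ 0.22  0.47  1.59 -0.    1.09  1.32] F [-0.61 -5.43 -3.3 ] M [-0.992  0.044 -0.017] w 0.0126
t 17.0 pos [0.5847 0.1713 0.1075] yawy 27.06 x [-0.001 -0.002 -1.   ] q [ 0.22  0.47  1.59 -0.    1.09  1.32] F [-0.61 -5.43 -3.3 ] M [-0.992  0.044 -0.017] w 0.0126
```

```bash
python3 -c "
from h import *
s,R=tool(); up=(s['tool_pos']+[0,0,.05],R)
a=plan([.5536,-.0161,.12],80.1,6,.0,start=up)
plan([.5536,-.0161,.0255],80.1,3,.0,start=a)"
```

```text
[[[0.0,0.0063,-0.0188,0.0255,-8.8,0.0,0.0],[0.0,0.0063,-0.0225,0.0223,-8.8,0.0,0.0],[0.0,0.0063,-0.0256,0.0186,-8.9,0.0,0.0],[0.0,0.0063,-0.0282,0.0144,-8.8,0.0,0.0],[0.0,0.0064,-0.03,0.0099,-8.9,0.0,0.1],[0.0,0.0063,-0.0313,0.005,-8.8,0.0,0.0]]]
[[[0.0,0.0315,0.0,0.0,-0.0,0.0,0.0],[0.0,0.0315,0.0,0.0,-0.0,0.0,0.0],[0.0,0.0315,0.0001,0.0,-0.0,0.0,0.0]]]
```

```bash
python3 -m handwheel '[[[0.035,0,0,0,0,0,0],[0.035,0,0,0,0,0,0],[0.035,-0.025,0,0,0,0,0],[0.035,-0.025,0,0,0,0,0],[0,0.006,-0.019,0.0255,-8.8,0,0],[0,0.006,-0.0225,0.0223,-8.8,0,0],[0,0.006,-0.0256,0.0186,-8.9,0,0],[0,0.007,-0.0282,0.0144,-8.8,0,0],[0,0.006,-0.03,0.01,-8.9,0,0],[0,0.007,-0.0313,0.005,-8.8,0,0],[0,0.032,0,0,0,0,0],[0,0.032,0,0,0,0,0],[0,0.02,0,0,0,0,0],[0,0.0,0,0,0,0,0]]]'
python3 -c "
from h import *
st(); p=optics.get_image('wrist'); cv2.imwrite('pics/w11.png',p['frame'][:,:,::-1]);st()"
```

```text
time_s: 18.75
tool_pos: [0.5532, -0.0144, 0.0346]
tcp_rot: [0.704, 0.062, 0.705, -0.061]
force: [-0.8, -0.9, 0.2]
width: -0.0002
t 18.75 pos [ 0.5532 -0.0144  0.0346] yawy 80.04 x [-0.002  0.001 -1.   ] q [-0.1   0.5   1.79  0.    0.86  0.07] F [-0.77 -0.86  0.21] M [0.006 0.074 0.039] w -0.0002
t 18.8 pos [ 0.5541 -0.0145  0.0355] yawy 80.04 x [ 0.  0. -1.] q [-0.1   0.5   1.78  0.    0.86  0.07] F [-0.16 -0.44 -0.2 ] M [ 0.018 -0.026 -0.007] w -0.0002
```

View pics/w11.png

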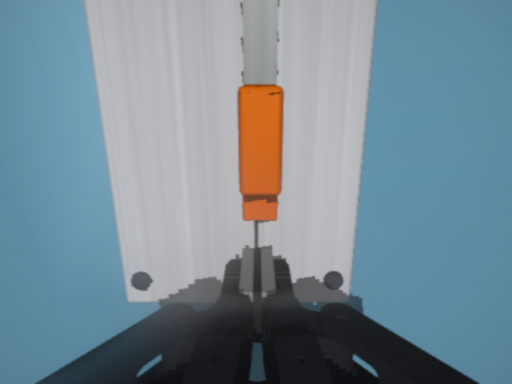

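```bash
python3 -m handwheel '[[[0,0.0095,0,0,0,0,0],[0,0,0.004,0,0,0,0],[0,0,0.002,0,0,0,0],[0,0,0,0,0,0,0]]]' | grep -v rot
for i in 1 2; do python3 -m handwheel '[[[0,0,0.001,0,0,0,0]]]' | grep -v rot; done
for i in 1 2; do python3 -m handwheel '[[[0,0,0.001,0,0,0,0]]]' | grep -v rot; done
```

```text
time_s: 19.3
tool_pos: [0.5551, -0.0086, 0.0263]
force: [1.1, -0.3, 0.9]
width: 0.0002
time_s: 19.42
tool_pos: [0.5551, -0.0078, 0.0262]
force: [-0.2, -0.0, 0.3]
width: -0.0
time_s: 19.55
tool_pos: [0.5551, -0.0069, 0.026]
force: [-0.1, -0.2, -0.2]
width: -0.0001
time_s: 19.68
tool_pos: [0.5552, -0.0059, 0.0259]
force: [-0.1, 0.8, -0.2]
width: 0.0002
time_s: 19.8
tool_pos: [0.5554, -0.0049, 0.0259]
force: [0.8, -0.8, 1.0]
width: -0.0002
```

```bash
for i in 1; do python3 -m handwheel '[[[0,0,0.001,0,0,0,0]]]' | grep -v rot;  python3 -m handwheel '[[[0,0,0.001,0,0,0,0]]]' | grep -v rot;python3 -m handwheel '[[[0,0,0.001,0,0,0,0]]]' | grep -v rot;python3 -m handwheel '[[[0,0,0.001,0,0,0,0]]]' | grep -v rot; done
python3 -c "
from h import *
st(); p=optics.get_image('wrist'); cv2.imwrite('pics/w12.png',p['frame'][:,:,::-1]);st()"
```

```text
time_s: 19.92
tool_pos: [0.5555, -0.0042, 0.0259]
force: [0.2, -0.5, 0.2]
width: 0.0004
time_s: 20.05
tool_pos: [0.5558, -0.0031, 0.0259]
force: [0.5, -0.8, -0.8]
width: 0.0002
time_s: 20.18
tool_pos: [0.5559, -0.002, 0.0259]
force: [0.2, -1.5, 0.3]
width: 0.0002
time_s: 20.3
tool_pos: [0.5561, -0.001, 0.0259]
force: [-0.2, -1.3, 1.1]
width: -0.0004
t 20.3 pos [ 0.5561 -0.001   0.0259] yawy 80.0 x [-0. -0. -1.] q [-0.08  0.51  1.79 -0.    0.84  0.1 ] F [-0.16 -1.25  1.07] M [-0.17   0.04   0.029] w -0.0004
t 20.35 pos [ 0.5561 -0.0008  0.0259] yawy 80.0 x [-0.  0. -1.] q [-0.08  0.51  1.79  0.    0.84  0.1 ] F [-0.66 -1.37  0.24] M [-0.194  0.041 -0.006] w 0.0004
```

View pics/w12.png

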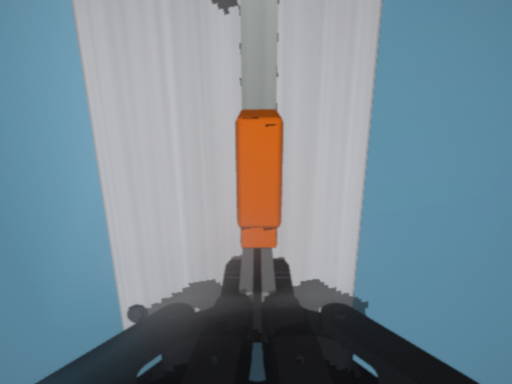

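At θ≈2.5 a push needs only about 1.4 N, so the blade is still free. I'll go back to the knob for +0.55 rad.

```bash
python3 -c "
from h import *
s,R=tool(); p=s['tool_pos']+R.apply([-.094,-.02,0]); p[2]=.15
a=plan([.5846,.1705,.16],27.1,6,.035,start=(p,R)); print(p)
"
```

```text
[[[0.035,-0.0017,0.0323,-0.0003,8.8,-0.0,-0.0],[0.035,-0.0017,0.0319,-0.0052,8.8,-0.0,-0.0],[0.035,-0.0016,0.0307,-0.01,8.8,-0.0,-0.0],[0.035,-0.0017,0.0288,-0.0146,8.8,-0.0,-0.0],[0.035,-0.0016,0.0262,-0.0188,8.9,-0.0,0.0],[0.035,-0.0017,0.0229,-0.0227,8.8,-0.0,0.0]]]
[ 0.55262447 -0.0205443   0.15      ]
```

```bash
python3 -m handwheel '[[[0,0,-0.01,0,0,0,0],[0.035,-0.062,-0.005,0,0,0,0],[0.035,-0.062,-0.005,0,0,0,0],[0.035,-0.0017,0.0323,0,8.8,0,0],[0.035,-0.0017,0.032,-0.0052,8.8,0,0],[0.035,-0.0017,0.0307,-0.01,8.8,0,0],[0.035,-0.0017,0.0288,-0.0146,8.8,0,0],[0.035,-0.0017,0.0262,-0.019,8.9,0,0],[0.035,-0.0017,0.023,-0.0227,8.8,0,0],[0.035,0,0,0,0,0,0]]]' | grep -v rot
python3 -c "
from h import *
st();plan([.5846,.1705,.1075],27.1,2,.035)"
```

```text
time_s: 21.6
tool_pos: [0.5853, 0.1723, 0.1601]
force: [-0.4, -0.4, -0.3]
width: 0.0349
t 21.6 pos [0.5853 0.1723 0.1601] yawy 27.26 x [ 0.001  0.001 -1.   ] q [0.22 0.41 1.53 0.   1.2  1.31] F [-0.37 -0.35 -0.31] M [ 0.031 -0.018 -0.031] w 0.0349
[[[0.035,0.0263,-0.0007,0.0007,0.1,-0.0,-0.0],[0.035,0.0263,-0.0008,0.0006,0.1,-0.0,-0.1]]]
```

```bash
python3 -m handwheel '[[[0.035,0.027,-0.0007,0.0006,0.1,0,0],[0.035,0.0255,-0.0007,0.0006,0.1,0,0],[0,0,0,0,0,0,0],[0,0,0,0,0,0,0],[0,0,0,0,0,0,0]]]' | grep -v rot
python3 -c "
from h import *
st()"
python3 -m handwheel '[[[0,0,0,0,10.5,0,0],[0,0,0,0,10.5,0,0],[0,0,0,0,10.5,0,0],[0,0,0,0,0,0,0]]]' | grep -v rot
python3 -c "
from h import *
st()
s,R=tool(); up=(s['tool_pos']+[0,0,.05],R)
a=plan([.5546,-.0124,.12],80.1,9,.0,start=up)
"
```

```text
time_s: 22.22
tool_pos: [0.5807, 0.1691, 0.1058]
force: [-3.0, 4.9, -11.1]
width: 0.0131
t 22.23 pos [0.5807 0.1691 0.1058] yawy 26.91 x [-0.007  0.001 -1.   ] q [0.21 0.47 1.6  0.   1.09 1.31] F [ -2.99   4.87 -11.15] M [0.531 0.397 0.003] w 0.0131
time_s: 22.72
tool_pos: [0.5802, 0.1713, 0.1059]
force: [-4.1, 9.9, -12.1]
width: 0.0128
t 22.73 pos [0.5802 0.1713 0.1059] yawy -4.69 x [-0.008  0.004 -1.   ] q [0.21 0.47 1.6  0.01 1.09 1.86] F [ -4.09   9.89 -12.06] M [ 1.486  0.648 -0.05 ] w 0.0128
[[[0.0,0.0039,-0.0011,0.0206,-9.4,-0.1,0.0],[0.0,0.004,-0.0045,0.0201,-9.4,-0.1,0.0],[0.0,0.004,-0.0077,0.0191,-9.4,-0.1,0.0],[0.0,0.004,-0.0107,0.0176,-9.4,-0.1,0.0],[0.0,0.004,-0.0135,0.0156,-9.4,-0.0,0.1],[0.0,0.004,-0.0158,0.0132,-9.4,-0.1,0.0],[0.0,0.0041,-0.0178,0.0104,-9.5,-0.0,0.1],[0.0,0.004,-0.0192,0.0074,-9.4,-0.1,0.0],[0.0,0.004,-0.0202,0.0041,-9.5,-0.0,0.1]]]
```

```bash
python3 -m handwheel '[[[0.035,0,0,0,0,0,0],[0.035,0,0,0,0,0,0],[0.035,-0.025,0,0,0,0,0],[0.035,-0.025,0,0,0,0,0],[0,0.004,-0.001,0.0206,-9.4,0,0],[0,0.004,-0.0045,0.02,-9.4,0,0],[0,0.004,-0.0077,0.019,-9.4,0,0],[0,0.004,-0.0107,0.0176,-9.4,0,0],[0,0.004,-0.0135,0.0156,-9.4,0,0],[0,0.004,-0.016,0.0132,-9.4,0,0],[0,0.004,-0.0178,0.0104,-9.5,0,0],[0,0.004,-0.0192,0.0074,-9.4,0,0],[0,0.004,-0.02,0.004,-9.5,0,0],[0,0.032,0,0,0,0,0],[0,0.032,0,0,0,0,0],[0,0.02,0,0,0,0,0],[0,0,0,0,0,0,0]]]' | grep -v rot
python3 -c "
from h import *
st(); plan([.5546,-.0124,.026],80.1,1,0)"
```

```text
time_s: 24.85
tool_pos: [0.5585, -0.0152, 0.0371]
force: [-0.4, 1.1, -0.6]
width: -0.0002
t 24.85 pos [ 0.5585 -0.0152  0.0371] yawy 80.19 x [-0.002 -0.    -1.   ] q [-0.1   0.5   1.77 -0.    0.87  0.07] F [-0.39  1.1  -0.58] M [ 0.011 -0.041  0.042] w -0.0002
[[[0.0,0.0111,0.0021,-0.0043,0.1,-0.1,0.0]]]
```

```bash
python3 -m handwheel '[[[0,0.011,0.002,-0.0043,0,0,0],[0,0,0.005,0,0,0,0],[0,0,0.002,0,0,0,0],[0,0,0,0,0,0,0]]]' | grep -v rot
python3 -c "
from h import *
st()"
for i in 1; do python3 -m handwheel '[[[0,0,0.001,0,0,0,0]]]' | grep -v rot;  python3 -m handwheel '[[[0,0,0.001,0,0,0,0]]]' | grep -v rot;python3 -m handwheel '[[[0,0,0.001,0,0,0,0]]]' | grep -v rot;python3 -m handwheel '[[[0,0,0.001,0,0,0,0]]]' | grep -v rot; done
python3 -c "
from h import *
st()"
```

```text
time_s: 25.35
tool_pos: [0.5568, -0.0047, 0.0271]
force: [0.4, -0.4, 0.3]
width: 0.0001
t 25.35 pos [ 0.5568 -0.0047  0.0271] yawy 80.24 x [ 0.001 -0.    -1.   ] q [-0.08  0.51  1.79 -0.    0.84  0.09] F [ 0.36 -0.39  0.29] M [-0.056 -0.043  0.042] w 0.0001
time_s: 25.48
tool_pos: [0.5568, -0.004, 0.027]
force: [-0.1, 0.3, 0.2]
width: 0.0002
time_s: 25.6
tool_pos: [0.5568, -0.003, 0.0267]
force: [0.0, -1.3, 0.1]
width: -0.0
time_s: 25.72
tool_pos: [0.5568, -0.002, 0.0266]
force: [-1.1, 0.0, -0.3]
width: 0.0002
time_s: 25.85
tool_pos: [0.5569, -0.001, 0.0266]
force: [0.3, -0.2, 0.3]
width: -0.0005
t 25.85 pos [ 0.5569 -0.001   0.0266] yawy 80.2 x [-0.  0. -1.] q [-0.08  0.51  1.79  0.    0.84  0.09] F [ 0.35 -0.15  0.29] M [-0.011  0.05  -0.028] w -0.0005
```

```bash
cat > m.py <<'E'
from h import *
s=telemetry.observe(); u=np.array([.171,.985,0]); f=s["force"]@u
print("t %.2f y %.4f push %.2f  Fz %.2f M/0.14 %.2f"%(s["time_s"],s["tool_pos"]@u,-f,s["force"][2],-(s["wrist_torque"]@np.array([.985,-.171,0]))/.14))
E
P() { python3 m.py; }
for i in 1; do python3 -m handwheel '[[[0,0,0.001,0,0,0,0]]]' >/dev/null;P;  python3 -m handwheel '[[[0,0,0.001,0,0,0,0]]]' >/dev/null;P;python3 -m handwheel '[[[0,0,0.001,0,0,0,0]]]' >/dev/null;P;python3 -m handwheel '[[[0,0,0.001,0,0,0,0]]]' >/dev/null;P; done
```

```text
t 25.98 y 0.0950 push 2.39  Fz 0.18 M/0.14 1.45
t 26.10 y 0.0961 push 1.41  Fz 0.45 M/0.14 1.61
t 26.23 y 0.0972 push 1.24  Fz -0.23 M/0.14 1.63
t 26.35 y 0.0983 push 1.45  Fz 0.22 M/0.14 1.42
```

At θ≈3.05 it is still free at about 1.45 N. I'll go back to the knob, with the wrist flipped by 180° for range, and turn to θ≈3.55.

```bash
python3 -c "
from h import *
s,R=tool(); p=s['tool_pos']+R.apply([-.124,-.015,0])
a=plan([.5843,.1712,.16],175.3,9,.035,start=(p,R)); print(p)
"
```

```text
[[[0.035,-0.001,0.0206,-0.0003,-10.6,-0.0,-0.0],[0.035,-0.0011,0.0203,0.0035,-10.6,-0.0,-0.0],[0.035,-0.001,0.0193,0.0072,-10.6,-0.0,-0.0],[0.035,-0.0011,0.0176,0.0106,-10.5,-0.0,-0.0],[0.035,-0.001,0.0154,0.0137,-10.6,-0.0,-0.0],[0.035,-0.0011,0.0126,0.0163,-10.5,-0.0,-0.0],[0.035,-0.001,0.0094,0.0183,-10.6,-0.0,-0.0],[0.035,-0.0011,0.0059,0.0197,-10.5,-0.0,-0.0],[0.035,-0.001,0.0023,0.0205,-10.6,-0.0,-0.0]]]
[ 0.55508196 -0.01181905  0.15059519]
```

```bash
python3 -m handwheel '[[[0,0,-0.01,0,0,0,0],[0.035,-0.062,-0.0025,0,0,0,0],[0.035,-0.062,-0.0025,0,0,0,0],[0.035,-0.001,0.0206,0,-10.6,0,0],[0.035,-0.001,0.0203,0.0035,-10.6,0,0],[0.035,-0.001,0.0193,0.0072,-10.6,0,0],[0.035,-0.001,0.0176,0.0106,-10.5,0,0],[0.035,-0.001,0.0154,0.0137,-10.6,0,0],[0.035,-0.001,0.0126,0.0163,-10.5,0,0],[0.035,-0.001,0.0094,0.0183,-10.6,0,0],[0.035,-0.001,0.006,0.0197,-10.5,0,0],[0.035,-0.001,0.0023,0.0205,-10.6,0,0],[0.035,0,0,0,0,0,0]]]' | grep -v rot
python3 -c "
from h import *
st();plan([.5843,.1712,.1075],175.3,2,.035); p=optics.get_image('wrist'); cv2.imwrite('pics/w13.png',p['frame'][:,:,::-1]);st();plan([.5843,.1712,.1075],175.3,2,.035)"
```

```text
time_s: 27.98
tool_pos: [0.5847, 0.1718, 0.1595]
force: [-0.2, 0.1, -0.2]
width: 0.0347
t 27.98 pos [0.5847 0.1718 0.1595] yawy 175.28 x [ 0.  0. -1.] q [ 0.22  0.41  1.53  0.    1.2  -1.27] F [-0.23  0.06 -0.21] M [-0.046  0.059  0.004] w 0.0347
[[[0.035,0.026,0.0002,-0.0003,-0.0,0.0,0.0],[0.035,0.026,0.0001,-0.0004,-0.0,0.0,0.0]]]
t 28.02 pos [0.5843 0.171  0.1594] yawy 175.16 x [-0. -0. -1.] q [ 0.22  0.41  1.53 -0.    1.2  -1.27] F [ 0.86 -0.22 -0.37] M [ 0.02   0.012 -0.028] w 0.0349
[[[0.035,0.026,0.0,0.0001,-0.1,-0.0,-0.0],[0.035,0.0259,0.0,0.0002,-0.0,-0.0,-0.0]]]
```

View pics/w13.png

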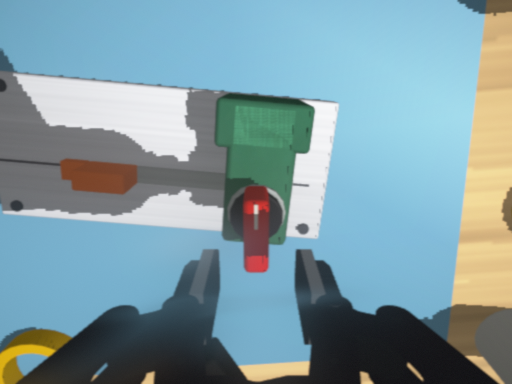

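```bash
python3 -m handwheel '[[[0.035,0.026,0,0,0,0,0],[0.035,0.026,0,0,0,0,0],[0,0,0,0,0,0,0],[0,0,0,0,0,0,0],[0,0,0,0,0,0,0]]]' | grep -v rot
python3 -c "
from h import *
st()"
python3 -m handwheel '[[[0,0,0,0,9.5,0,0],[0,0,0,0,9.5,0,0],[0,0,0,0,9.5,0,0],[0,0,0,0,0,0,0]]]' | grep -v rot
python3 -c "
from h import *
st()
s,R=tool(); up=(np.array([.5843,.1712,.157]),R)
a=plan([.5553,-.0085,.12],80.1,7,.0,start=up)
"
```

```text
time_s: 28.65
tool_pos: [0.5827, 0.1712, 0.1063]
force: [-1.7, 3.6, -15.4]
width: 0.0129
t 28.65 pos [0.5827 0.1712 0.1063] yawy 175.23 x [-0.004  0.    -1.   ] q [ 0.22  0.47  1.59  0.    1.09 -1.27] F [ -1.74   3.57 -15.43] M [ 0.593  0.177 -0.112] w 0.0129
time_s: 29.15
tool_pos: [0.5829, 0.172, 0.1063]
force: [-1.0, 6.6, -16.4]
width: 0.0128
t 29.15 pos [0.5829 0.172  0.1063] yawy 146.68 x [-0.003  0.001 -1.   ] q [ 0.22  0.47  1.59  0.    1.09 -0.77] F [ -0.98   6.62 -16.41] M [ 0.907  0.196 -0.032] w 0.0128
[[[0.0,0.0053,-0.0107,-0.0237,9.5,-0.0,-0.0],[0.0,0.0053,-0.0144,-0.0216,9.5,-0.0,-0.0],[0.0,0.0053,-0.0178,-0.019,9.5,-0.0,-0.0],[0.0,0.0052,-0.0207,-0.0158,9.5,-0.0,-0.0],[0.0,0.0053,-0.023,-0.0121,9.5,-0.1,-0.0],[0.0,0.0052,-0.0247,-0.0082,9.5,-0.1,-0.0],[0.0,0.0052,-0.0257,-0.004,9.6,-0.0,-0.1]]]
```

```bash
python3 -m handwheel '[[[0.035,0,0,0,0,0,0],[0.035,0,0,0,0,0,0],[0.035,-0.025,0,0,0,0,0],[0.035,-0.025,0,0,0,0,0],[0,0.005,-0.0107,-0.0237,9.5,0,0],[0,0.005,-0.0144,-0.0216,9.5,0,0],[0,0.005,-0.0178,-0.019,9.5,0,0],[0,0.005,-0.0207,-0.0158,9.5,0,0],[0,0.005,-0.023,-0.012,9.5,0,0],[0,0.005,-0.0247,-0.008,9.5,0,0],[0,0.006,-0.0257,-0.004,9.6,0,0],[0,0.032,0,0,0,0,0],[0,0.032,0,0,0,0,0],[0,0.02,0,0,0,0,0],[0,0,0,0,0,0,0]]]' | grep -v rot
python3 -c "
from h import *
st(); plan([.5560,-.0065,.026],80.1,1,0)"; python3 m.py
```

```text
time_s: 31.02
tool_pos: [0.5562, -0.0092, 0.0375]
force: [-0.2, 0.1, -0.7]
width: 0.0002
t 31.02 pos [ 0.5562 -0.0092  0.0375] yawy 80.19 x [-0.001 -0.001 -1.   ] q [-0.09  0.5   1.78 -0.    0.87  0.08] F [-0.18  0.09 -0.7 ] M [-0.052 -0.013  0.022] w 0.0002
[[[0.0,0.0115,0.0027,-0.0007,0.1,-0.0,0.0]]]
t 31.02 y 0.0860 push -0.06  Fz -0.70 M/0.14 0.35
```

```bash
python3 -m handwheel '[[[0,0.0115,0.003,-0.0007,0,0,0],[0,0,0.005,0,0,0,0],[0,0,0.002,0,0,0,0],[0,0,0,0,0,0,0]]]' >/dev/null; P() { python3 m.py; }; P
for i in 1; do python3 -m handwheel '[[[0,0,0.001,0,0,0,0]]]' >/dev/null;P;  python3 -m handwheel '[[[0,0,0.001,0,0,0,0]]]' >/dev/null;P;python3 -m handwheel '[[[0,0,0.001,0,0,0,0]]]' >/dev/null;P;python3 -m handwheel '[[[0,0,0.001,0,0,0,0]]]' >/dev/null;P; done
```

```text
t 31.52 y 0.0970 push 0.16  Fz -0.27 M/0.14 0.25
t 31.65 y 0.0977 push 0.76  Fz -1.07 M/0.14 -0.26
t 31.77 y 0.0984 push 2.61  Fz 0.86 M/0.14 3.83
t 31.90 y 0.0986 push 5.50  Fz 1.40 M/0.14 7.59
t 32.02 y 0.0994 push 6.02  Fz 1.65 M/0.14 7.24
```

```bash
P() { python3 m.py; }; for i in 1; do python3 -m handwheel '[[[0,0,0.001,0,0,0,0]]]' >/dev/null;P;  python3 -m handwheel '[[[0,0,0.001,0,0,0,0]]]' >/dev/null;P;python3 -m handwheel '[[[0,0,0.001,0,0,0,0]]]' >/dev/null;P;python3 -m handwheel '[[[0,0,0.0005,0,0,0,0]]]' >/dev/null;P; done; python3 -c "
from h import *
st()"
```

```text
t 32.15 y 0.1003 push 6.51  Fz 1.12 M/0.14 6.86
t 32.27 y 0.1013 push 5.32  Fz 1.67 M/0.14 6.93
t 32.40 y 0.1023 push 5.76  Fz 1.36 M/0.14 7.15
t 32.52 y 0.1028 push 5.80  Fz 2.28 M/0.14 6.76
t 32.52 pos [0.5584 0.0074 0.0262] yawy 80.24 x [-0.    -0.002 -1.   ] q [-0.06  0.51  1.78 -0.    0.85  0.11] F [-1.9  -5.56  2.28] M [-0.932  0.161 -0.065] w 0.0001
```

It's nipped: about 5.8 N measured while bearing down about 1.6 N, so roughly 5 N for a level push. That calls for about +8.5° more on the knob.

```bash
python3 -c "
from h import *
s,R=tool(); p=s['tool_pos']+R.apply([-.124,-.015,0])
a=plan([.5845,.1714,.16],146.7,7,.035,start=(p,R)); print(p)
"
```

```text
[[[0.035,-0.0014,0.0258,-0.0003,-9.5,-0.0,0.0],[0.035,-0.0015,0.0255,0.004,-9.5,-0.0,0.0],[0.035,-0.0014,0.0245,0.0081,-9.5,-0.0,0.0],[0.035,-0.0015,0.0228,0.0121,-9.5,-0.0,0.0],[0.035,-0.0014,0.0206,0.0157,-9.5,-0.0,0.0],[0.035,-0.0015,0.0177,0.0188,-9.5,-0.0,0.0],[0.035,-0.0014,0.0143,0.0215,-9.5,-0.1,0.1]]]
[ 0.55589941 -0.00710616  0.1502491 ]
```

```bash
python3 -m handwheel '[[[0,0,-0.012,0,0,0,0],[0.035,-0.062,-0.002,0,0,0,0],[0.035,-0.062,-0.002,0,0,0,0],[0.035,-0.0015,0.0258,0,-9.5,0,0],[0.035,-0.0015,0.0255,0.004,-9.5,0,0],[0.035,-0.0015,0.0245,0.0081,-9.5,0,0],[0.035,-0.0015,0.0228,0.012,-9.5,0,0],[0.035,-0.0015,0.0206,0.0157,-9.5,0,0],[0.035,-0.0015,0.0177,0.0188,-9.5,0,0],[0.035,-0.0015,0.0143,0.0215,-9.5,0,0],[0.035,0,0,0,0,0,0]]]' | grep -v rot
python3 -c "
from h import *
st();plan([.5843,.1714,.1075],146.7,2,.035); p=optics.get_image('wrist'); cv2.imwrite('pics/w14.png',p['frame'][:,:,::-1]);st();plan([.5843,.1714,.1075],146.7,2,.035)"
```

```text
time_s: 33.9
tool_pos: [0.585, 0.1728, 0.1605]
force: [0.2, 0.0, -0.3]
width: 0.0351
t 33.9 pos [0.585  0.1728 0.1605] yawy 146.79 x [ 0.     0.001 -1.   ] q [ 0.22  0.41  1.53  0.    1.2  -0.77] F [ 0.17  0.   -0.34] M [0.019 0.014 0.013] w 0.0351
[[[0.035,0.0265,-0.0001,-0.0008,0.0,0.0,-0.0],[0.035,0.0265,-0.0001,-0.0008,0.1,0.1,-0.0]]]
t 33.95 pos [0.5846 0.1716 0.1603] yawy 146.67 x [-0.001 -0.    -1.   ] q [ 0.22  0.41  1.53  0.    1.2  -0.77] F [ 0.66 -0.64  0.39] M [ 0.009  0.    -0.034] w 0.0352
[[[0.035,0.0264,0.0,-0.0001,-0.0,-0.0,-0.0],[0.035,0.0264,0.0001,-0.0002,-0.0,-0.0,-0.0]]]
```

View pics/w14.png

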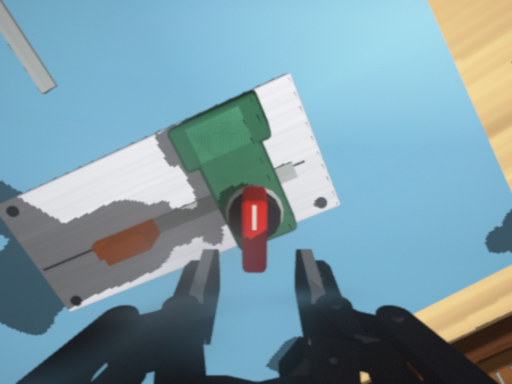

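The blade tip now shows past the head at (290,172), and the bar (255,225) is aligned with the jaws. I'll grip and turn 8.5°.

```bash
python3 -m handwheel '[[[0.035,0.026,0,0,0,0,0],[0.035,0.026,0,0,0,0,0],[0,0,0,0,0,0,0],[0,0,0,0,0,0,0],[0,0,0,0,0,0,0]]]' | grep -v rot
python3 -c "
from h import *
st()"
python3 -m handwheel '[[[0,0,0,0,8.5,0,0],[0,0,0,0,0,0,0]]]' | grep -v rot
python3 -c "
from h import *
st()
s,R=tool(); up=(np.array([.5845,.1714,.157]),R)
a=plan([.5560,-.0035,.12],80.1,6,.0,start=up)
"
```

```text
time_s: 34.58
tool_pos: [0.584, 0.1714, 0.1075]
force: [1.6, 4.2, -16.8]
width: 0.0125
t 34.58 pos [0.584  0.1714 0.1075] yawy 146.64 x [-0.002  0.    -1.   ] q [ 0.22  0.47  1.59  0.    1.09 -0.77] F [  1.62   4.18 -16.83] M [ 0.584 -0.305 -0.086] w 0.0125
time_s: 34.83
tool_pos: [0.584, 0.1714, 0.1074]
force: [2.7, 4.1, -19.0]
width: 0.0125
t 34.83 pos [0.584  0.1714 0.1074] yawy 138.26 x [-0.002  0.    -1.   ] q [ 0.22  0.47  1.59  0.    1.09 -0.63] F [  2.69   4.12 -18.96] M [ 0.65 -0.35 -0.07] w 0.0125
[[[0.0,0.0062,-0.0159,-0.0249,9.7,-0.0,-0.0],[0.0,0.0062,-0.0198,-0.0219,9.7,-0.0,-0.0],[0.0,0.0062,-0.0232,-0.0182,9.7,-0.0,-0.0],[0.0,0.0061,-0.026,-0.014,9.7,-0.0,-0.0],[0.0,0.0062,-0.028,-0.0095,9.7,-0.1,-0.0],[0.0,0.0061,-0.0292,-0.0046,9.7,-0.0,-0.0]]]
```

```bash
python3 -m handwheel '[[[0.035,0,0,0,0,0,0],[0.035,0,0,0,0,0,0],[0.035,-0.025,0,0,0,0,0],[0.035,-0.025,0,0,0,0,0],[0,0.006,-0.016,-0.025,9.7,0,0],[0,0.006,-0.02,-0.022,9.7,0,0],[0,0.006,-0.0232,-0.018,9.7,0,0],[0,0.006,-0.026,-0.014,9.7,0,0],[0,0.006,-0.028,-0.0095,9.7,0,0],[0,0.006,-0.0292,-0.0046,9.7,0,0],[0,0.032,0,0,0,0,0],[0,0.032,0,0,0,0,0],[0,0.02,0,0,0,0,0],[0,0,0,0,0,0,0]]]' | grep -v rot
python3 -c "
from h import *
st(); plan([.5568,-.0008,.026],80.1,1,0)"; python3 m.py
```

```text
time_s: 36.58
tool_pos: [0.5562, -0.0042, 0.0388]
force: [-0.1, -0.1, 0.4]
width: -0.0002
t 36.58 pos [ 0.5562 -0.0042  0.0388] yawy 80.04 x [-0.001 -0.    -1.   ] q [-0.08  0.49  1.78 -0.    0.87  0.09] F [-0.13 -0.08  0.36] M [ 0.011  0.004 -0.043] w -0.0002
[[[0.0,0.0128,0.0035,-0.0,-0.1,-0.0,0.0]]]
t 36.58 y 0.0910 push 0.10  Fz 0.36 M/0.14 -0.07
```

```bash
P() { python3 m.py; }; python3 -m handwheel '[[[0,0.014,0.004,0,0,0,0],[0,-0.001,0.004,0,0,0,0],[0,0,0.001,0,0,0,0],[0,0,0,0,0,0,0],[0,0,0,0,0,0,0]]]' >/dev/null; P
for i in 1; do python3 -m handwheel '[[[0,0,0.001,0,0,0,0]]]' >/dev/null;P;  python3 -m handwheel '[[[0,0,0.001,0,0,0,0]]]' >/dev/null;P;python3 -m handwheel '[[[0,0,0.001,0,0,0,0]]]' >/dev/null;P;python3 -m handwheel '[[[0,0,0.001,0,0,0,0]]]' >/dev/null;P; done
```

```text
t 37.20 y 0.1005 push -0.16  Fz 0.23 M/0.14 0.03
t 37.33 y 0.1013 push 0.44  Fz 0.42 M/0.14 0.10
t 37.45 y 0.1024 push -0.38  Fz -0.86 M/0.14 0.07
t 37.58 y 0.1028 push 4.32  Fz -0.03 M/0.14 6.07
t 37.70 y 0.1030 push 7.94  Fz 2.07 M/0.14 8.59
```

```bash
P() { python3 m.py; }; for i in 1; do python3 -m handwheel '[[[0,-0.0003,0.001,0,0,0,0]]]' >/dev/null;P;  python3 -m handwheel '[[[0,-0.0003,0.0008,0,0,0,0]]]' >/dev/null;P;python3 -m handwheel '[[[0,-0.0003,0.0008,0,0,0,0]]]' >/dev/null;P;python3 -m handwheel '[[[0,-0.0003,0.0005,0,0,0,0]]]' >/dev/null;P; python3 -m handwheel '[[[0,0,0.0005,0,0,0,0]]]' >/dev/null;P; done; python3 -c "
from h import *
st()"
```

```text
t 37.83 y 0.1040 push 5.68  Fz -1.37 M/0.14 7.05
t 37.95 y 0.1049 push 5.94  Fz -2.53 M/0.14 6.62
t 38.08 y 0.1057 push 4.76  Fz -1.49 M/0.14 6.86
t 38.20 y 0.1062 push 5.60  Fz -2.49 M/0.14 6.85
t 38.33 y 0.1067 push 5.47  Fz -2.59 M/0.14 6.78
t 38.33 pos [0.5582 0.0114 0.0262] yawy 80.04 x [-0.002 -0.002 -1.   ] q [-0.05  0.51  1.78 -0.    0.85  0.12] F [-0.95 -5.39 -2.59] M [-0.934  0.17   0.046] w 0.0002
```

Measured 5.5 N with about 2.3 N of lift, and 7.9 N with about 2 N bearing down. Both put a level push at about 6.8 N. One short check with near-zero vertical force:

```bash
P() { python3 m.py; }; for i in 1; do python3 -m handwheel '[[[0,0.0004,0.0005,0,0,0,0]]]' >/dev/null;P;  python3 -m handwheel '[[[0,0.0002,0.0005,0,0,0,0]]]' >/dev/null;P;python3 -m handwheel '[[[0,0,0.0005,0,0,0,0]]]' >/dev/null;P;python3 -m handwheel '[[[0,0,0.0005,0,0,0,0]]]' >/dev/null;P;  python3 -m handwheel '[[[0,0,0.0005,0,0,0,0]]]' >/dev/null;P; done
```

```text
t 38.45 y 0.1072 push 6.48  Fz -2.59 M/0.14 6.67
t 38.58 y 0.1076 push 6.32  Fz -0.07 M/0.14 7.50
t 38.70 y 0.1081 push 5.04  Fz -1.41 M/0.14 6.69
t 38.83 y 0.1086 push 5.67  Fz -2.06 M/0.14 7.11
t 38.95 y 0.1091 push 4.58  Fz -1.63 M/0.14 6.67
```

The samples corrected for vertical force average 6.65 ± 0.3 N. The moment channel gives about 7.3 N, and the rise of 1.75 N from the last turn matches the 12 N/rad model. That is within 6-8 N, so I'll back off and verify.

```bash
python3 -m handwheel '[[[0,0,-0.01,0,0,0,0],[0,0,-0.01,0,0,0,0],[0,-0.05,0,0,0,0,0],[0,-0.06,0,0,0,0,0],[0,-0.06,0,0,0,0,0],[0,-0.04,0,0,0,0,0],[0,0,0.05,0,0,0,0],[0,0,0.06,0,0,0,0],[0,0,0.02,0,0,0,0],[0,0,0,0,0,0,0],[0,0,0,0,0,0,0]]]' | grep -v rot
python3 knob.py w15 3.7
python3 - <<'E'
from h import *
for n in("scene",):
    p=optics.get_image(n); im=p['frame'][:,:,::-1]
    cv2.imwrite(f'pics/{n}15.png',cv2.resize(im[140:290,110:410],None,fx=2.6,fy=2.6,interpolation=cv2.INTER_CUBIC))
    cv2.imwrite(f'pics/{n}15c.png',cv2.resize(im[175:230,230:330],None,fx=8,fy=8,interpolation=cv2.INTER_CUBIC))
E
```

```text
time_s: 40.33
tool_pos: [0.5784, 0.122, 0.2359]
force: [0.2, -0.1, 0.7]
width: 0.0002
t 40.33 pos [0.5784 0.122  0.2359] yawy 79.97 x [-0.001 -0.001 -1.   ] q [ 0.14  0.33  1.46 -0.    1.35  0.31] F [ 0.18 -0.14  0.72] M [-0.05   0.012  0.017] w 0.0002
t 40.38 pos [0.5784 0.1218 0.236 ] yawy 79.93 x [-0.001 -0.001 -1.   ] q [ 0.14  0.33  1.46 -0.    1.35  0.31] F [-0.05  0.48  0.02] M [-0.048 -0.01   0.06 ] w -0.0002
[(0.95, [224.6, 98.8, 283.2, 149.6])]
bar [ 0.58422352  0.17228581 -3.86249214] deg -221.30449787148208 theta 3.690492137330145 0.30115729570388794
0.95 [246.4, 67.4, 265.0, 247.9]
gauge [0.56678959 0.06257095 1.38832006] 79.54487992873334 0.2979559600353241 jig xy -0.0003808829970243024 -0.11008759489115322
```

View pics/w15.png

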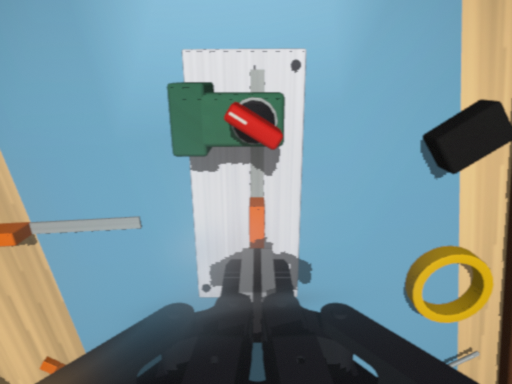

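View pics/scene15c.png

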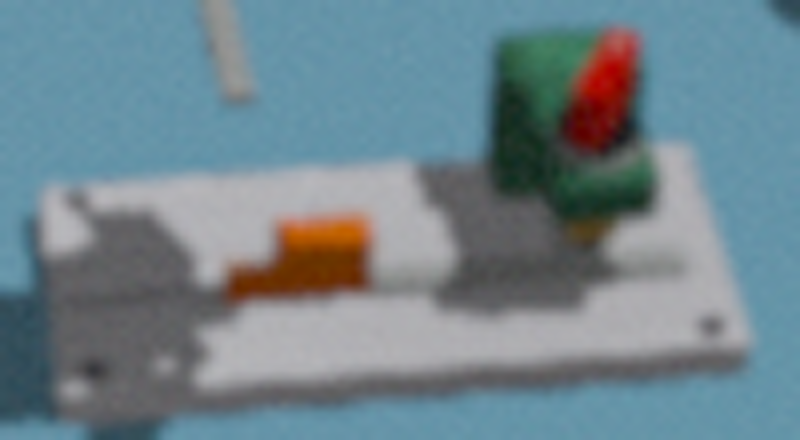

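View pics/scene15.png

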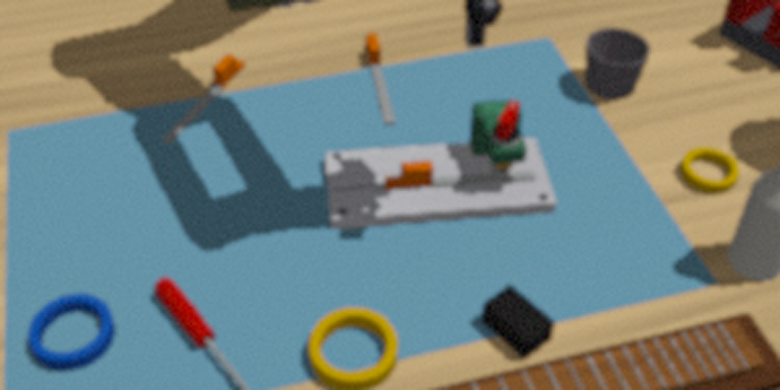

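The blade tip shows past the head at wrist (257,68) and is straight on the scribe line. The knob reads θ≈3.69, the other things are undisturbed and the gripper is clear. I'll hand in.

```bash
python3 -c "
from plant import robot
print(robot.close_job())"
```

```text
the job is handed in; nothing more can be done
None
```

I laid the right-most gauge on the bed and slid its blade straight under the shoe. The red knob went clockwise in steps (θ ≈ 0.26, 2.5, 3.05, 3.55, 3.70 rad) with a push test on the heel after each, and I handed the job in at about 40 s.

**Drag:** The push was about 1.4 N at 2.5 and 3.05 rad (still free), then about 4.9 N level-equivalent at 3.55 rad. At the final setting it was 6.65 ± 0.3 N after correcting for vertical force, and the wrist moment, whose lever arm I estimated, suggested about 7.3 N. I could not keep the push perfectly level. The raw readings ran from 4.6 N (lifting about 2 N) to 7.9 N (bearing down about 2 N), so the final figure depends on that correction.

**Position:** The last pictures show the tip roughly 28 mm past the shoe's far edge. The blade lies on the scribe line, the gauge is let go and nipped, the gripper is clear and the other things on the bench look unmoved.

**Disagreements:** Two of the last pose fits were poor, the gauge handle (residual 0.30) and the knob (0.30). The knob's fitted angle of 3.69 rad still agrees with the turns I made. The nearest bed corners sat 2–3 mm off my first estimate, but the pushes and the final image were consistent with the corrected one.

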